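# Garage bench: caps and tape under the dust cover before spraying

### The job

I am about to spray, so put what must stay clean under the dust cover: lift the clear cover of the case fully open to its stop, then stand every cap that is still on a spray can, open side down, in a front-row compartment of its own, and slide every tape roll up off its post and lay it flat in a back-row compartment of its own. When everything is in, lower the cover gently until it is fully closed, without slamming it. Leave the spray cans standing upright on the bench, and do not disturb the mug, the jar or the screwdriver.

Things in the scene. Friction and masses are not known exactly. Their poses are not given: they have to be found in the camera images.
- case: Fixed grey tray 204 x 300 x 22 mm, 5 mm walls and floor, under a hinged clear cover. Origin: centre of its underside; z up, local x points from the front (grip bar) to the back (hinge), y along the hinge. Dividers 14 mm above the floor make six compartments, each about 92 x 92 mm: a front row of three for caps, a back row of three for tape rolls.
- cap_bay0 (a point): Centre of the floor of front-row compartment 0 of the case (5 mm above the bench), for one cap.
- cap_bay1 (a point): Centre of the floor of front-row compartment 1 of the case (5 mm above the bench), for one cap.
- cap_bay2 (a point): Centre of the floor of front-row compartment 2 of the case (5 mm above the bench), for one cap.
- tape_bay0 (a point): Centre of the floor of back-row compartment 0 of the case (5 mm above the bench), for one tape roll lying flat.
- tape_bay1 (a point): Centre of the floor of back-row compartment 1 of the case (5 mm above the bench), for one tape roll lying flat.
- tape_bay2 (a point): Centre of the floor of back-row compartment 2 of the case (5 mm above the bench), for one tape roll lying flat.
- cover (a joint): Angle of the clear box-shaped cover (204 x 300 x 58 mm, 4 mm walls, open below, blue edge strips) about its hinge: 0 fully closed, 1.75 fully open on its stop, leaning a little back. The hinge is stiff: the cover stays where it is left; lifting it takes about 3 N at the bar.
- cover_bar (a point): Middle of the black round grip bar (12 mm thick, 130 mm long, parallel to the hinge), 45 mm out from the front wall of the cover. It can be pinched from above at any cover angle. Closed, it is 52 mm above the bench (cover top: 82 mm), 249 mm in front of the hinge axis and 28 mm above it; it moves on a circle about that axis.
- cover_hinge (a point): Middle of the hinge axis, at the back rim of the case, 24 mm above the bench; the axis is the case's local y.
- tape_stand: Loose wooden stand (0.9 kg) 200 x 85 x 12 mm with two upright steel posts, 24 mm in diameter, 66 mm tall above the board (tops 78 mm above the bench), at local x = -57 and +57 mm. Origin: centre of its underside.
- tape_a: Blue roll of tape, 64 mm outside diameter, 36 mm tall, core hole 37 mm; sits flat on the stand's board around one post (absent in some starts). Origin: centre of its lower face, z along its axis.
- tape_b: Yellow roll of tape, same size as the blue one (absent in some starts). Origin: centre of its lower face, z along its axis.
- can_a: Spray can with a red band, 66 mm in diameter, shoulder 130 mm above its base, then a 42 mm wide neck to 142 mm and a 12 mm wide white nozzle to 160 mm. Stands loose on the bench, 0.3 kg. Origin: centre of its base, z up.
- cap_a: Red plastic cap of that can: hollow, 60 mm in diameter, 48 mm tall, 4 mm wall, closed at the top, open below; rests loosely on the can's shoulder, its top 178 mm above the bench (absent in some starts: that can is already uncapped). Origin: centre of its open lower rim, z up through its closed top.
- can_b: Spray can with a green band, 66 mm in diameter, shoulder 130 mm above its base, then a 42 mm wide neck to 142 mm and a 12 mm wide white nozzle to 160 mm. Stands loose on the bench, 0.3 kg. Origin: centre of its base, z up.
- cap_b: Green plastic cap of that can: hollow, 60 mm in diameter, 48 mm tall, 4 mm wall, closed at the top, open below; rests loosely on the can's shoulder, its top 178 mm above the bench (absent in some starts: that can is already uncapped). Origin: centre of its open lower rim, z up through its closed top.
- can_c: Spray can with an orange band, 66 mm in diameter, shoulder 130 mm above its base, then a 42 mm wide neck to 142 mm and a 12 mm wide white nozzle to 160 mm. Stands loose on the bench, 0.3 kg. Origin: centre of its base, z up.
- cap_c: Orange plastic cap of that can: hollow, 60 mm in diameter, 48 mm tall, 4 mm wall, closed at the top, open below; rests loosely on the can's shoulder, its top 178 mm above the bench (absent in some starts: that can is already uncapped). Origin: centre of its open lower rim, z up through its closed top.
- mug: Blue mug, 80 mm wide, 90 mm tall; a bystander. Origin: centre of its base.
- screw_jar: Glass jar with steel lid, 70 mm wide, 85 mm tall; a bystander. Origin: centre of its base.
- screwdriver: Screwdriver lying on the bench, 190 mm long; a bystander. Origin: at its middle.
Things that resemble listed ones, but are neither listed nor needed, are in the scene too. Of the things that look like the tape_b, the largest one is meant.

How it is judged:
By the outcome, as a careful person would: the job done as asked, in the order asked, and still so for the second after the job is handed in, with the robot touching nothing.
Of cap_a, cap_b, cap_c only 2 to 3 are there at a start; the rules pass over those that are not, and their reading is None.
Of tape_a, tape_b only 1 to 2 are there at a start; the rules pass over those that are not, and their reading is None.
At some moment in a run one of tape_stand may be knocked a few centimetres aside while the robot is not near it.
It also fails if it takes over 208 s, if anything falls off the work surface, if the arm or the gripper's body presses on something with over 40 N, if the wrist force passes 120 N, or if a joint passes its speed limit or range.

### The arm

A 6-joint arm with a two-finger parallel gripper is mounted at the origin on the work surface. World frame = base frame: x ahead of the robot, y to its left, z up, the work surface at z = 0. Lengths are in m, angles in rad, forces in N, time in s.
With the tool pointing down it reaches from about 0.35 to 0.775 m from the base axis. Payload 5.5 kg.
Tool frame: the origin (TCP) lies at the very end of the fingers, on their centre line; the grasp point (between the pads) lies 19 mm behind it (env.grip_depth is the distance from the TCP to the grasp point, in m); z points along the fingers, y is the direction in which the jaws open and shut (so a half turn about z gives the same grasp; the last joint's range is limited). The gripper opens to 85 mm and grips with 20 to 120 N. Pads are 22 mm wide; open, the fingers measure 114 mm over their backs; the gripper's body (76 mm by 85 mm) begins 54 mm behind the grasp point. The pads swing forward as they close: fully open they stand 13 mm farther back than shut.
Start: joints at [-1.417, 0.313, 0.046, 1.304, 0, 1.431], TCP at [0.167, -0.55, 0.231] pointing down, gripper open.
Joint ranges: [-2.76, 2.76], [-0.86, 1.69], [-1.03, 1.26], [-2.2, 2.34], [-1.47, 1.5], [-3.14, 3.14]. Speed limits (rad/s): [2.57, 2.57, 3.14, 3.14, 3.14, 3.14].

### API

Orientations are given as a unit quaternion [w, x, y, z].
In Python, from workcell import env gives the robot as it stands.
- The arm moves only by the tool step_arm, never from a script. Its argument "series" is a list of rows, each a list of 3 entries, a list of its own where there are three numbers: the shift along the world's x, y, z in cm, then the turn about the world's z in rad, then the closure in counts, from 0 (fully open) to 255 (shut). A call has 1 to 5 rows; each row is the pose to reach, as a shift and turn from the pose measured when the call began; what a row does not reach only later rows make up. A row lasts 1/8 s, in which the tool goes at most 62.5 mm and 10.7 degrees, less where a joint would pass 70% of its speed; a pose out of reach is approached as far as the arm can. A call with a gripper value outside its range is refused whole. The fingers move at their own pace and stop on an object; "newtons" is the grip in N (left out, the last holds). Time passes only in rows, so rows that repeat a pose let the fingers close. It gives the time, the measured TCP pose, the force and the opening at its end, in the units of the state.
- env.get_state(): the state, without advancing time (a new reading comes with each control period).
- env.read_camera(name): name is "side" or "top"; returns a dict with "frame" (420x560x3 uint8, red, green, blue), "vertical_fov" (degrees; the focal length in pixels is half the picture's height over the tangent of half this angle, whatever the lens; pixels are square), "cx", "cy" (the principal point, pixels), "camera_from_world" (4x4, takes a point from world to camera coordinates). Camera axes: x right, y down, z forward; pixel columns grow to the right and rows downward; lengths in m; the calibration is good to about 2 mm. A picture is of the moment at which its call begins. There is no depth.
- env.hand_in(): hands the job in, once; it reports no verdict.
The state is a dict: "clock": time; "joint_pos": joint angles; "qvel": joint speeds; "tau": joint torques, N m; "tcp_pos": TCP position; "orientation": TCP orientation; "wrist_force": force on the tool from outside, world axes, zero at the start; "ft_torque": the same for the moment, N m; "finger_gap": finger opening in m.
Only numpy, scipy, OpenCV 4.12 (cv2) and the standard library are available. Lean on these libraries where they do the work, as an engineer would, in place of code of your own. Each camera call takes 0.05 s, during which the arm holds its last target.

## Working session

There is one attempt and no reset: what is moved stays moved. The work goes in short steps, Python scripts to look and compute and a tool call to move; the robot and the scene stay as the last step left them, time stands still between calls to the robot, and variables do not carry over. Pictures are saved under pics/ and viewed, and the job is handed in when it is done.

Besides the shell and the picture viewer there is one more tool, called after "Emit:" as name(argument=value, ...) on one line, values as JSON. step_arm: Moves the arm, as the interface text tells. Its arguments: {"type":"object","properties":{"series":{"type":"array"},"newtons":{"type":"number"}},"required":["series"]}

```bash
mkdir -p pics; cat > h.py <<'E'
import numpy as np, cv2
from workcell import env
def cam(name,fn=None):
    d=env.read_camera(name)
    if fn: cv2.imwrite('pics/'+fn,d['frame'][:,:,::-1])
    return d
def K(d):
    f=d['frame'].shape[0]/2/np.tan(np.radians(d['vertical_fov'])/2); return f,d['cx'],d['cy']
def ray(d,u,v):
    f,cx,cy=K(d);T=np.array(d['camera_from_world']);R=T[:3,:3];t=T[:3,3]
    return -R.T@t, R.T@np.array([(u-cx)/f,(v-cy)/f,1.])
def onz(d,u,v,z):
    o,r=ray(d,u,v); return o+r*(z-o[2])/r[2]
def proj(d,p):
    f,cx,cy=K(d);T=np.array(d['camera_from_world']);q=T[:3,:3]@np.array(p)+T[:3,3]
    return np.array([cx+f*q[0]/q[2],cy+f*q[1]/q[2]])
def tri(d1,p1,d2,p2):
    o1,r1=ray(d1,*p1);o2,r2=ray(d2,*p2)
    s=np.linalg.lstsq(np.c_[r1,-r2],o2-o1,rcond=None)[0]
    a=o1+s[0]*r1;b=o2+s[1]*r2
    return (a+b)/2,np.linalg.norm(a-b)
E
python3 - <<'E'
from h import *
for n in('side','top'):
    d=cam(n,n+'0.png'); print(n,K(d),np.round(d['camera_from_world'],3).tolist())
print(env.get_state(), env.grip_depth)
E
```

```text
side (np.float64(544.4545638815721), 282.2405147039044, 217.90313360991294) [[-0.703, -0.712, 0.012, 0.39], [-0.602, 0.585, -0.543, 0.413], [0.379, -0.389, -0.84, 1.205], [0.0, 0.0, 0.0, 1.0]]
top (np.float64(454.316921870005), 280.1305515155005, 215.78546309139267) [[-0.02, -1.0, 0.003, 0.024], [-0.996, 0.019, -0.092, 0.576], [0.091, -0.005, -0.996, 1.162], [0.0, 0.0, 0.0, 1.0]]
{'clock': 0.1, 'joint_pos': array([-1.41660635e+00,  3.13936158e-01,  4.50473424e-02,  1.30355849e+00,
        1.89787209e-05,  1.43118791e+00]), 'qvel': array([-0.00155523, -0.00064514,  0.00180463,  0.00017557,  0.0005878 ,
        0.00033047]), 'tau': array([ 2.30595761e-03, -4.81722879e+01,  2.99245691e+01,  1.27963957e-02,
       -1.86847615e-04, -1.15307593e-06]), 'tcp_pos': array([ 0.16643478, -0.54990683,  0.23047334]), 'orientation': array([-8.25538632e-04,  9.89229366e-01,  1.46371376e-01,  3.47068130e-06]), 'wrist_force': array([-0.28410648, -0.66868669,  0.23266948]), 'ft_torque': array([-0.01511803, -0.00889186, -0.01470663]), 'finger_gap': 0.0856596013536565} 0.0187
```

View pics/side0.png

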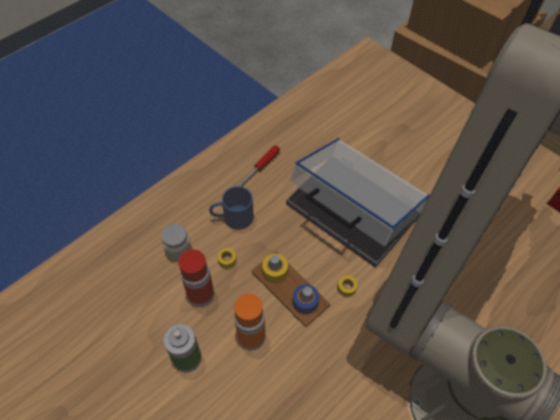

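View pics/top0.png

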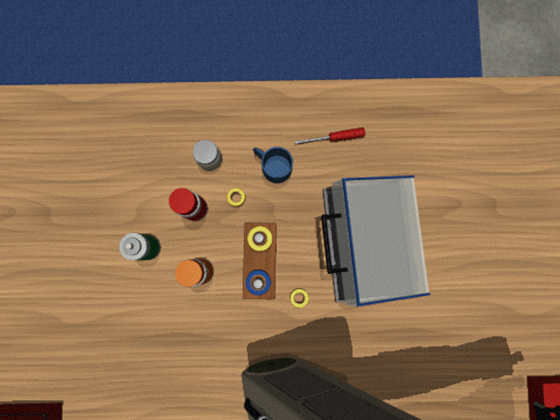

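```bash
python3 - <<'E'
import cv2
a=cv2.imread('pics/top0.png');b=cv2.imread('pics/side0.png')
cv2.imwrite('pics/c1.png',cv2.resize(a[160:320,300:450],None,fx=3.7,fy=3.7,interpolation=cv2.INTER_CUBIC))
cv2.imwrite('pics/c2.png',cv2.resize(b[130:270,270:440],None,fx=4,fy=4,interpolation=cv2.INTER_CUBIC))
cv2.imwrite('pics/c3.png',cv2.resize(a[130:320,110:320],None,fx=3.1,fy=3.1,interpolation=cv2.INTER_CUBIC))
cv2.imwrite('pics/c4.png',cv2.resize(b[180:380,150:370],None,fx=3,fy=3,interpolation=cv2.INTER_CUBIC))
E
```

```text
(no output)
```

View pics/c1.png

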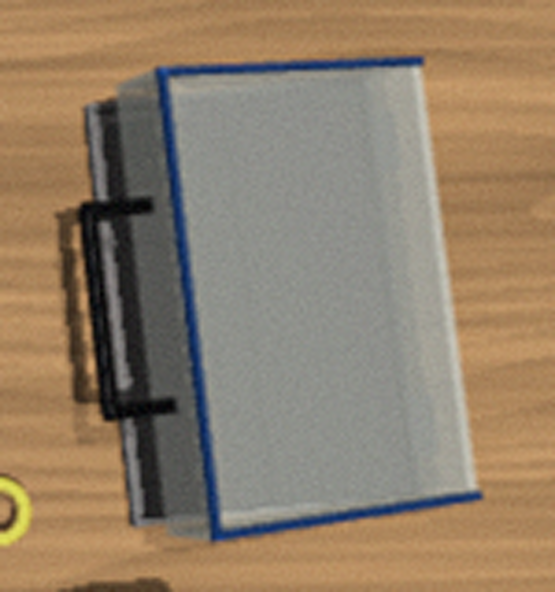

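View pics/c2.png

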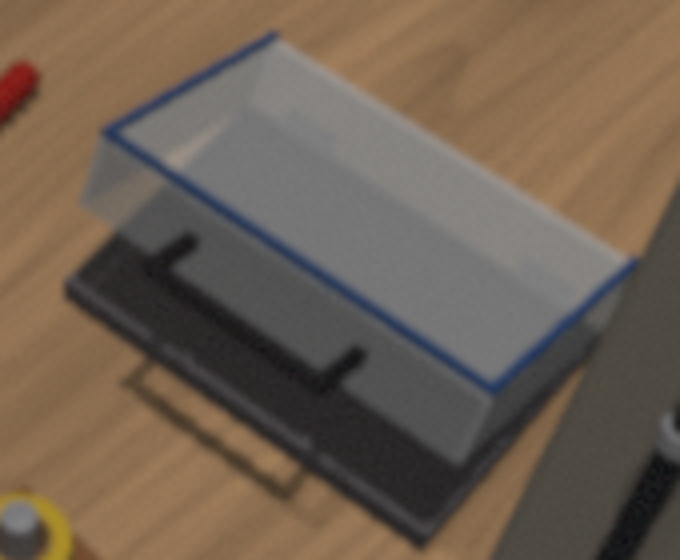

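View pics/c3.png

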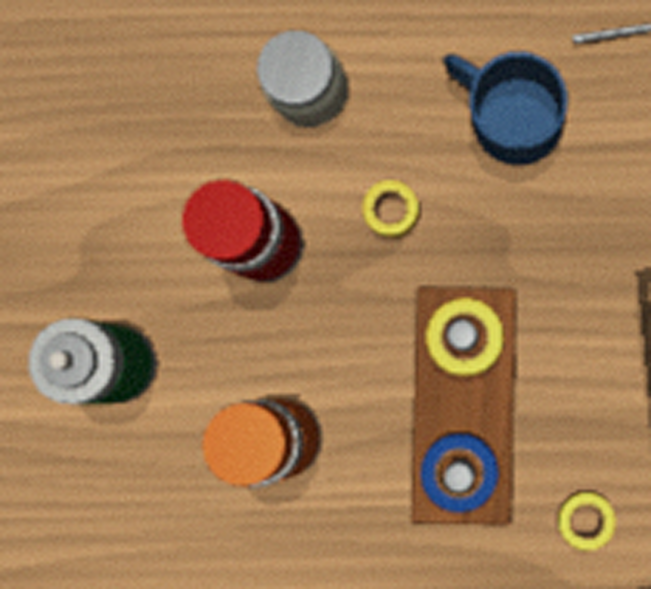

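View pics/c4.png

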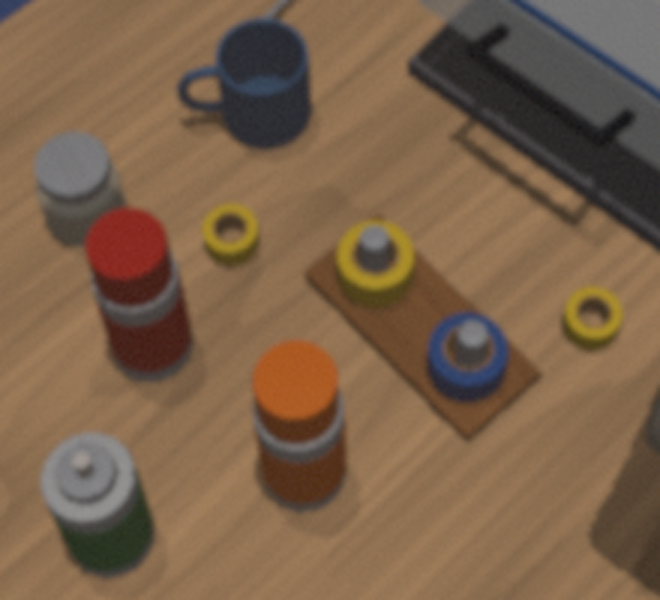

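```bash
python3 - <<'E'
from h import *
d1=cam('top');d2=cam('side')
T=lambda u,v:(u/3.7+300-.3,v/3.7+160-.3)
S=lambda u,v:(u/4+270-.3,v/4+130-.3)
for n,a,b in [('bar+',(88,212),(157,265)),('bar-',(110,412),(322,384)),('tray+',(88,105),(68,288)),('tray-',(135,522),(425,540)),
 ('cF+',(163,72),(107,130)),('cB+',(422,62),(277,37)),('cF-',(214,538),(495,388)),('cB-',(480,495),(637,262))]:
    print(n,np.round(tri(d1,T(*a),d2,S(*b)),4) if 0 else [np.round(x,4) for x in tri(d1,T(*a),d2,S(*b))])
# blob centroids
def masks(d):
    h=cv2.cvtColor(d['frame'],cv2.COLOR_RGB2HSV); return h
def blobs(d,lo,hi,amin=25):
    m=cv2.inRange(cv2.cvtColor(d['frame'],cv2.COLOR_RGB2HSV),lo,hi)
    n,l,s,c=cv2.connectedComponentsWithStats(m)
    return [(np.round(c[i],1).tolist(),s[i].tolist()) for i in range(1,n) if s[i,4]>amin]
for nm,d in(('top',d1),('side',d2)):
    for k,lo,hi in(('yel',(24,120,120),(34,255,255)),('blue',(108,150,90),(125,255,255)),('or',(8,200,180),(16,255,255)),('red',(0,190,140),(4,255,255))):
        print(nm,k,blobs(d,lo,hi))
E
```

```text
bar+ [array([ 0.5592, -0.0903,  0.1423]), np.float64(0.0035)]
bar- [array([ 0.4325, -0.1008,  0.1382]), np.float64(0.0026)]
tray+ [array([ 0.6483, -0.1059,  0.0092]), np.float64(0.0035)]
tray- [array([ 0.3515, -0.1299,  0.0126]), np.float64(0.0022)]
cF+ [array([ 0.6481, -0.1388,  0.1517]), np.float64(0.0005)]
cB+ [array([ 0.6641, -0.3272,  0.0772]), np.float64(0.0013)]
cF- [array([ 0.3543, -0.161 ,  0.1562]), np.float64(0.003)]
cB- [array([ 0.3713, -0.3521,  0.078 ]), np.float64(0.0015)]
top yel [([235.5, 196.8], [227, 188, 18, 18, 161]), ([259.7, 238.4], [248, 226, 24, 25, 296]), ([298.6, 297.8], [290, 289, 19, 19, 172])]
top blue [([320.5, 77.7], [309, 75, 24, 4, 28]), ([127.9, 80.7], [118, 79, 20, 3, 27]), ([370.5, 180.8], [343, 176, 71, 28, 112]), ([357.3, 272.4], [348, 220, 32, 86, 140]), ([257.7, 281.9], [246, 270, 24, 25, 231]), ([403.7, 297.4], [381, 294, 48, 8, 72])]
top or []
top red [([347.6, 133.3], [331, 129, 34, 10, 164]), ([181.3, 200.5], [169, 189, 26, 24, 487]), ([551.6, 394.5], [544, 384, 16, 23, 345])]
side yel []
side blue []
side or []
side red []
```

```bash
cat > m.py <<'E'
from h import *
def blobs(d,lo,hi,amin=80):
    m=cv2.inRange(cv2.cvtColor(cv2.medianBlur(d['frame'],3),cv2.COLOR_RGB2HSV),lo,hi)
    n,l,s,c=cv2.connectedComponentsWithStats(m); o=[]
    for i in range(1,n):
        if s[i,4]>amin:
            k,_=cv2.findContours((l==i).astype('u1') if 0 else (l==i).astype(np.uint8),cv2.RETR_EXTERNAL,cv2.CHAIN_APPROX_NONE)
            e=cv2.fitEllipse(cv2.convexHull(k[0])) if len(k[0])>5 else None
            o.append((np.round(c[i],1).tolist(),s[i].tolist(),np.round(e[0],1).tolist(),np.round(e[1],1).tolist()))
    return o
E
python3 - <<'E'
from m import *
d1=cam('top');d2=cam('side')
for p in [(191,262),(249,307),(275,268),(301,292)]:
    print(p,cv2.cvtColor(d2['frame'],cv2.COLOR_RGB2HSV)[p[1],p[0]])
for p in [(182,201),(189,273),(260,229),(258,271)]:
    print(p,cv2.cvtColor(d1['frame'],cv2.COLOR_RGB2HSV)[p[1],p[0]])
T=lambda u,v:(u/3.1+110-.3,v/3.1+130-.3)
S=lambda u,v:(u/3+150-.3,v/3+180-.3)
for n,a,b in [('red',(225,220),(126,244)),('or',(245,444),(295,381)),('yel',(464,337),(375,256)),('blue',(459,472),(468,350)),('postY',(461,334),(375,240)),('postB',(458,477),(473,332)),('jar',(295,66),(73,168)),('mug',(520,90),(262,55)),('green noz',(61,360),(82,462))]:
    print(n,[np.round(x,4) for x in tri(d1,T(*a),d2,S(*b))])
E
```

```text
(191, 262) [  2 194 138]
(249, 307) [ 12 203 173]
(275, 268) [11 30 69]
(301, 292) [13 86 77]
(182, 201) [  1 203 178]
(189, 273) [ 14 182 214]
(260, 229) [ 29 146 222]
(258, 271) [108 194 139]
red [array([0.6016, 0.237 , 0.1744]), np.float64(0.0)]
or [array([0.4363, 0.2221, 0.1742]), np.float64(0.0009)]
yel [array([0.5166, 0.0664, 0.0463]), np.float64(0.0013)]
blue [array([0.4058, 0.072 , 0.045 ]), np.float64(0.0021)]
postY [array([0.5172, 0.0671, 0.0739]), np.float64(0.003)]
postB [array([0.4037, 0.0712, 0.08  ]), np.float64(0.0022)]
jar [array([0.7385, 0.1991, 0.0761]), np.float64(0.0042)]
mug [array([0.713 , 0.0145, 0.081 ]), np.float64(0.0069)]
green noz [array([0.5007, 0.3626, 0.1564]), np.float64(0.001)]
```

Emit:
step_arm(series=[[[33.0, 45.4, 3.0], -0.21, 140], [[33.0, 45.4, 3.0], -0.21, 140], [[33.0, 45.4, 3.0], -0.21, 140], [[33.0, 45.4, 3.0], -0.21, 140], [[33.0, 45.4, 3.0], -0.21, 140]], newtons=40)

```text
clock: 0.92
tcp_pos: [0.3508, -0.2963, 0.2481]
orientation: [0.0, 0.999, 0.042, 0.0]
wrist_force: [1.4, -0.4, 0.4]
finger_gap: 0.0385
```

Emit:
step_arm(series=[[[14.5, 20.1, 0], 0, 140], [[14.5, 20.1, 0], 0, 140], [[14.5, 20.1, 0], 0, 140], [[14.5, 20.1, 0], 0, 140], [[14.5, 20.1, 0], 0, 140]])

```text
clock: 1.55
tcp_pos: [0.4975, -0.0916, 0.2479]
orientation: [-0.0, 0.999, 0.045, 0.001]
wrist_force: [-0.2, 0.2, 0.6]
finger_gap: 0.0384
```

```bash
python3 - <<'E'
from h import *
cam('top','t1.png');cam('side','s1.png')
a=cv2.imread('pics/t1.png')[150:330,250:450];b=cv2.imread('pics/s1.png')[90:280,270:470]
cv2.imwrite('pics/c5.png',cv2.resize(np.hstack([cv2.resize(a,(200,180)),cv2.resize(b,(190,180))]),None,fx=2,fy=2,interpolation=cv2.INTER_CUBIC))
E
```

```text
(no output)
```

View pics/c5.png

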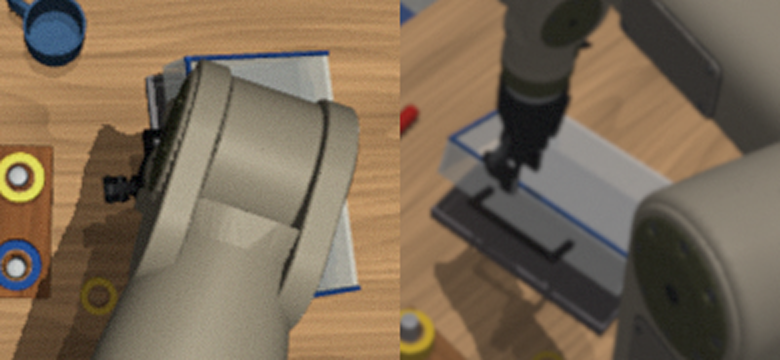

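Emit:
step_arm(series=[[[-0.1, -0.4, -3], 0, 140], [[-0.1, -0.4, -6], 0, 140], [[-0.1, -0.4, -9], 0, 140], [[-0.1, -0.4, -12.4], 0, 140], [[-0.1, -0.4, -12.4], 0, 140]])

```text
clock: 2.28
tcp_pos: [0.4919, -0.0994, 0.1218]
orientation: [-0.001, 0.999, 0.041, -0.003]
wrist_force: [0.9, -0.0, 0.8]
finger_gap: 0.0385
```

Emit:
step_arm(series=[[[0, 0, 0], 0, 255], [[0, 0, 0], 0, 255], [[0, 0, 0], 0, 255], [[0, 0, 0], 0, 255], [[0, 0, 0], 0, 255]])

```text
clock: 2.9
tcp_pos: [0.4918, -0.0952, 0.1235]
orientation: [-0.005, 0.999, 0.042, -0.002]
wrist_force: [-0.5, 16.5, 4.1]
finger_gap: 0.0104
```

Emit:
step_arm(series=[[[0.1, -1.4, 2.3], 0, 255], [[0.2, -2.9, 4.3], 0, 255], [[0.4, -4.6, 6.2], 0, 255], [[0.5, -6.5, 7.8], 0, 255], [[0.6, -7.5, 8.6], 0, 255]])

```text
clock: 3.52
tcp_pos: [0.4982, -0.1679, 0.2134]
orientation: [-0.008, 0.999, 0.043, 0.001]
wrist_force: [-0.9, 12.8, 9.4]
finger_gap: 0.0103
```

Emit:
step_arm(series=[[[0.2, -2.7, 1.9], 0, 255], [[0.5, -6.2, 3.4], 0, 255], [[0.8, -9.8, 4.4], 0, 255], [[1.1, -13.5, 4.7], 0, 255], [[1.3, -15.5, 4.7], 0, 255]])

```text
clock: 4.15
tcp_pos: [0.5116, -0.3251, 0.2647]
orientation: [-0.006, 0.999, 0.042, 0.003]
wrist_force: [-1.5, 2.9, 8.7]
finger_gap: 0.0102
```

```bash
python3 - <<'E'
from h import *
cam('top','t2.png');cam('side','s2.png')
a=cv2.imread('pics/t2.png')[120:400,240:520];b=cv2.imread('pics/s2.png')[30:310,240:520]
cv2.imwrite('pics/c6.png',cv2.resize(np.hstack([a,b]),None,fx=1.42,fy=2*.71,interpolation=cv2.INTER_CUBIC))
s=env.get_state();print(s['tcp_pos'],s['wrist_force'],s['ft_torque'])
E
```

```text
[ 0.51173771 -0.32671488  0.26434285] [-1.21498427 -1.81822702  6.31400169] [-0.42308148  0.18680826  0.03508245]
```

View pics/c6.png

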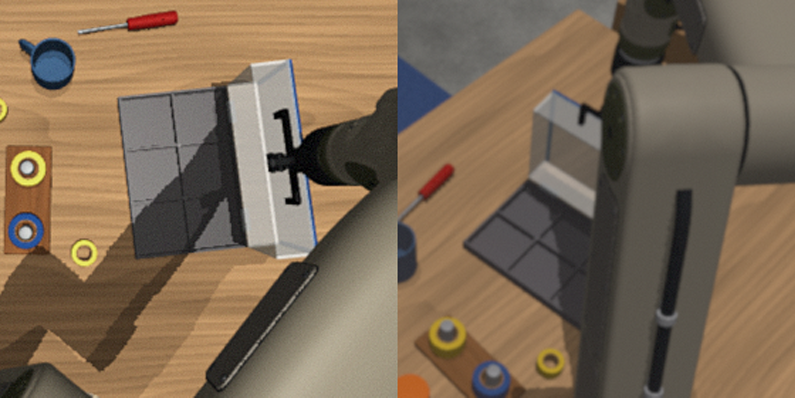

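Emit:
step_arm(series=[[[0.1, -2.0, -0.2], 0, 255], [[0.3, -4.0, -0.5], 0, 255], [[0.4, -5.5, -0.9], 0, 255], [[0.5, -6.3, -1.2], 0, 255], [[0.5, -6.8, -1.3], 0, 255]])

```text
clock: 4.88
tcp_pos: [0.517, -0.3901, 0.2546]
orientation: [-0.009, 0.999, 0.043, 0.005]
wrist_force: [-0.8, 27.3, 21.7]
finger_gap: 0.0098
```

Emit:
step_arm(series=[[[0, 0, 0.3], 0, 255], [[0, 0, 0.3], 0, 255]])

```text
clock: 5.12
tcp_pos: [0.5169, -0.3882, 0.2553]
orientation: [-0.012, 0.999, 0.043, 0.004]
wrist_force: [3.9, 4.3, -9.6]
finger_gap: 0.0098
```

Emit:
step_arm(series=[[[0, 0, 0], 0, 150], [[0, 0, 0], 0, 150], [[0, 0, 0], 0, 150], [[0, 0, 3], 0, 150], [[0, 0, 7], 0, 150]])

```text
clock: 5.75
tcp_pos: [0.5162, -0.3883, 0.3255]
orientation: [-0.012, 0.999, 0.043, 0.003]
wrist_force: [1.2, -0.9, 0.1]
finger_gap: 0.0351
```

Emit:
step_arm(series=[[[-2, 12, 1], 0, 0], [[-4, 28, 1], 0, 0], [[-6, 44, 1], 0, 0], [[-8, 60, 1], 0, 0], [[-8, 61, 1], 0, 0]])

```text
clock: 6.38
tcp_pos: [0.4734, -0.0776, 0.3343]
orientation: [-0.011, 0.999, 0.042, 0.004]
wrist_force: [1.2, 0.8, 0.4]
finger_gap: 0.0852
```

Emit:
step_arm(series=[[[-3, 32, 0], 0.6, 0], [[-3, 32, 0], 0.6, 0], [[-3, 32, 0], 0.6, 0], [[-3, 32, 0], 0.6, 0], [[-3, 32, 0], 0.6, 0]])

```text
clock: 7.0
tcp_pos: [0.4443, 0.2338, 0.3352]
orientation: [-0.012, 0.942, 0.336, 0.002]
wrist_force: [1.7, -0.3, 0.1]
finger_gap: 0.0857
```

```bash
python3 - <<'E'
from h import *
cam('top','t3.png');cam('side','s3.png')
a=cv2.imread('pics/t3.png');b=cv2.imread('pics/s3.png')
cv2.imwrite('pics/c7.png',cv2.resize(a[150:330,300:500],None,fx=3.3,fy=3.3,interpolation=cv2.INTER_CUBIC))
cv2.imwrite('pics/c8.png',cv2.resize(b[50:290,240:500],None,fx=2.5,fy=2.5,interpolation=cv2.INTER_CUBIC))
E
```

```text
(no output)
```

View pics/c7.png

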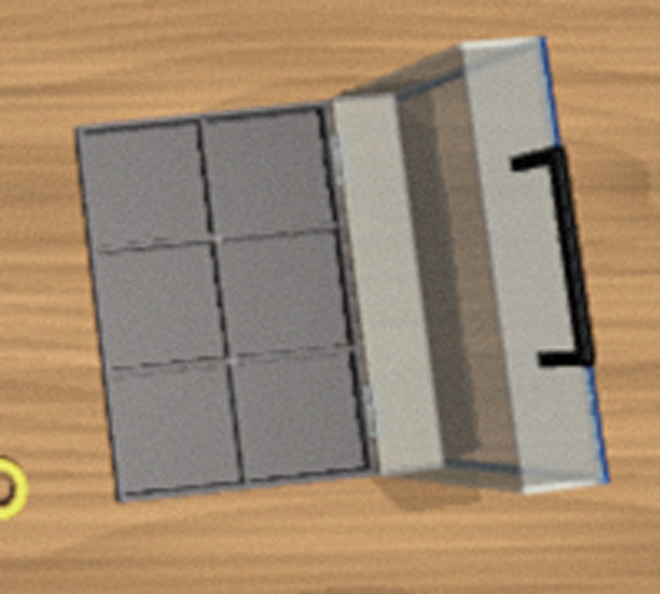

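View pics/c8.png

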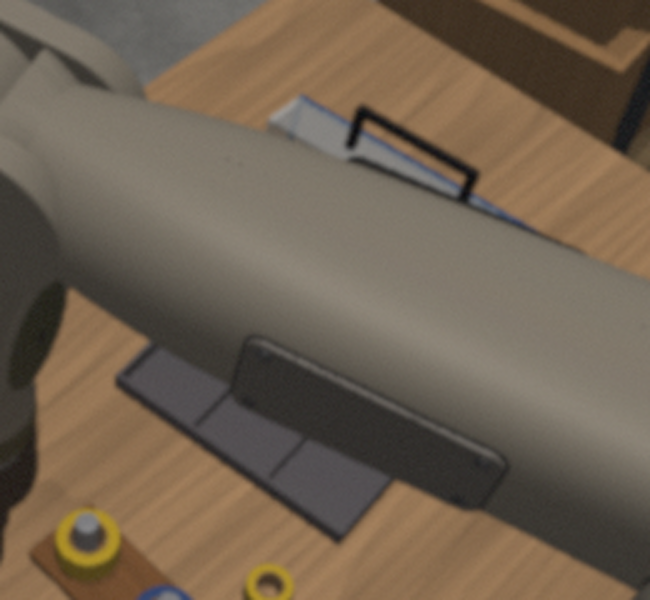

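View pics/t3.png

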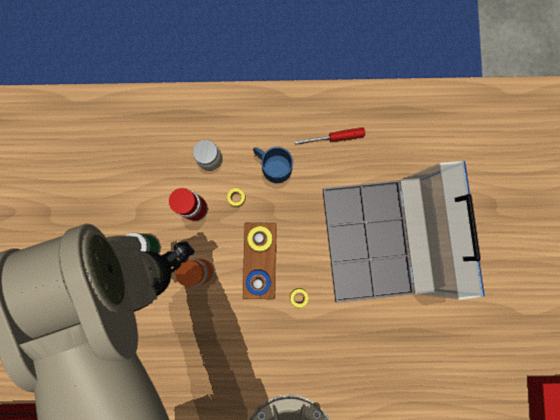

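```bash
python3 - <<'E'
from h import *
d1=cam('top');d2=cam('side')
T=lambda u,v:(u/3.3+300-.3,v/3.3+150-.3)
S=lambda u,v:(u/2.5+240-.3,v/2.5+50-.3)
c=[onz(d1,*T(*p),.022) for p in [(78,128),(332,102),(378,472),(118,500)]]
for p in c: print(np.round(p,4))
c=np.array(c);print('ctr',c.mean(0), 'x-len',np.linalg.norm(c[1]-c[0]),np.linalg.norm(c[2]-c[3]),'y',np.linalg.norm(c[0]-c[3]),np.linalg.norm(c[1]-c[2]))
v=(c[0]-c[3])+(c[1]-c[2]);a=np.arctan2(v[1],v[0]);print('ang',a)
C=c.mean(0)[:2];ly=np.array([np.cos(a),np.sin(a)]);lx=np.array([ly[1],-ly[0]])
for r,dx in(('cap',-.0485),('tape',.0485)):
  for k in(-1,0,1):
    p=C+dx*lx+k*.097*ly; print(r,k,np.round(p,4),np.round(proj(d1,[*p,.005]),1))
print('hinge',C+.102*lx)
b=[tri(d1,T(555,152),d2,S(361,112)),tri(d1,T(588,360),d2,S(474,182))];print(b)
m=(b[0][0]+b[1][0])/2; h=C+.102*lx; u=(m[:2]-h)@lx; print(m, np.arctan2(m[2]-.024,-u)-.112, np.hypot(u,m[2]-.024))
E
```

```text
[ 0.6466 -0.1031  0.022 ]
[ 0.6638 -0.3074  0.022 ]
[ 0.3698 -0.3307  0.022 ]
[ 0.3522 -0.1261  0.022 ]
ctr [ 0.50811749 -0.21683089  0.022     ] x-len 0.2050654191541321 0.20535573246181119 y 0.29530512054141894 0.29487898729953604
ang 0.07842484727130751
cap -1 [ 0.4076 -0.1761] [353.  278.9]
cap 0 [ 0.5043 -0.1685] [348.9 242.2]
cap 1 [ 0.601  -0.1609] [344.8 206. ]
tape -1 [ 0.4152 -0.2728] [389.6 275.2]
tape 0 [ 0.5119 -0.2652] [385.2 238.6]
tape 1 [ 0.6086 -0.2576] [380.9 202.4]
hinge [ 0.51610862 -0.31851737]
[(array([ 0.58856232, -0.38365964,  0.26111972]), np.float64(0.0018499946086467367)), (array([ 0.45671176, -0.40128856,  0.24915511]), np.float64(0.0005305255267812064))]
[ 0.52263704 -0.3924741   0.25513741] 1.7695856146066768 0.24276781481155738
```

Emit:
step_arm(series=[[[-0.8, -1.2, -4], 0.18, 0], [[-0.8, -1.2, -9], 0.18, 0], [[-0.8, -1.2, -11], 0.18, 0], [[-0.8, -1.2, -12], 0.18, 0], [[-0.8, -1.2, -12], 0.18, 0]])

```text
clock: 7.82
tcp_pos: [0.4365, 0.22, 0.2148]
orientation: [-0.011, 0.908, 0.42, -0.0]
wrist_force: [0.4, -0.5, -0.3]
finger_gap: 0.0853
```

```bash
python3 - <<'E'
from h import *
cam('top','t4.png');cam('side','s4.png')
a=cv2.imread('pics/t4.png');b=cv2.imread('pics/s4.png')
cv2.imwrite('pics/c9.png',cv2.resize(np.hstack([a[180:330,110:260],b[230:380,150:300]]),None,fx=2.6,fy=2.6,interpolation=cv2.INTER_CUBIC))
print(env.get_state()['tcp_pos'])
E
```

```text
[0.43706563 0.22070885 0.21584931]
```

View pics/c9.png

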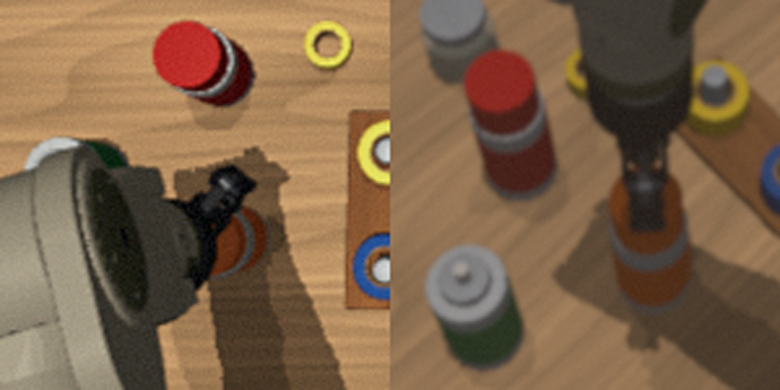

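Emit:
step_arm(series=[[[0, 0.1, -3], 0, 0], [[0, 0.1, -5.5], 0, 0], [[0, 0.1, -6.7], 0, 0], [[0, 0.1, -6.7], 0, 0]], newtons=25)

```text
clock: 8.43
tcp_pos: [0.4371, 0.2217, 0.1489]
orientation: [-0.011, 0.907, 0.42, 0.001]
wrist_force: [0.1, 0.8, 0.4]
finger_gap: 0.0853
```

Emit:
step_arm(series=[[[0, 0, 0], 0, 60], [[0, 0, 0], 0, 120], [[0, 0, 0], 0, 200], [[0, 0, 0], 0, 255], [[0, 0, 0], 0, 255]])

```text
clock: 9.05
tcp_pos: [0.4382, 0.222, 0.1504]
orientation: [-0.011, 0.907, 0.42, 0.002]
wrist_force: [-0.1, -0.2, 4.9]
finger_gap: 0.0588
```

Emit:
step_arm(series=[[[0, 0, 1.5], 0, 255], [[0, 0, 4], 0, 255], [[0, 0, 8], 0, 255], [[0, 0, 12], 0, 255], [[0, 0, 12], 0, 255]])

```text
clock: 9.68
tcp_pos: [0.44, 0.2226, 0.2746]
orientation: [-0.011, 0.907, 0.42, 0.006]
wrist_force: [-0.4, -0.4, -0.7]
finger_gap: 0.0592
```

```bash
python3 - <<'E'
from h import *
cam('top','t5.png');cam('side','s5.png')
a=cv2.imread('pics/t5.png');b=cv2.imread('pics/s5.png')
cv2.imwrite('pics/c10.png',cv2.resize(np.hstack([a[180:330,110:260],b[210:360,150:300]]),None,fx=2.6,fy=2.6,interpolation=cv2.INTER_CUBIC))
E
```

```text
(no output)
```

View pics/c10.png

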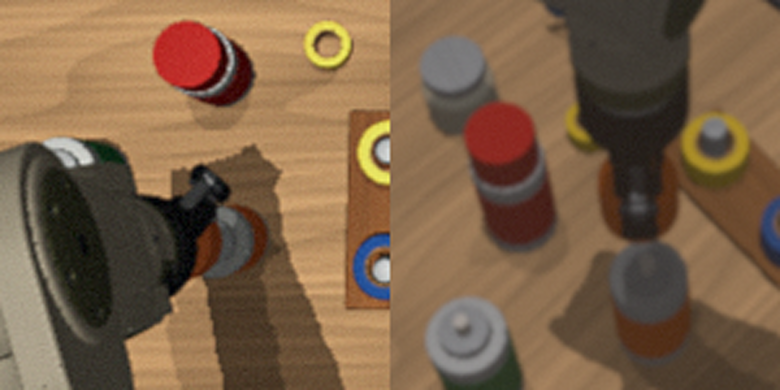

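Emit:
step_arm(series=[[[0, -5, 0], 0, 255], [[-0.5, -11, 0], 0, 255], [[-1, -17, -1], 0, 255], [[-2, -23, -2], 0, 255], [[-2.5, -29, -4], 0, 255]])

```text
clock: 10.4
tcp_pos: [0.4123, -0.0686, 0.2303]
orientation: [-0.011, 0.907, 0.42, 0.002]
wrist_force: [0.6, -0.3, -0.7]
finger_gap: 0.0589
```

Emit:
step_arm(series=[[[-0.7, -6, -4], 0, 255], [[-0.8, -11, -8], 0, 255], [[-0.8, -11, -10], 0, 255], [[-0.8, -11, -11], 0, 255], [[-0.8, -11, -11], 0, 255]])

```text
clock: 11.02
tcp_pos: [0.4034, -0.1774, 0.1195]
orientation: [-0.013, 0.907, 0.42, 0.002]
wrist_force: [1.0, 1.0, -0.2]
finger_gap: 0.0593
```

Emit:
step_arm(series=[[[0.3, 0.1, -3], 0, 255], [[0.3, 0.1, -6], 0, 255], [[0.3, 0.1, -8], 0, 255], [[0.3, 0.1, -8.5], 0, 255], [[0.3, 0.1, -8.5], 0, 255]])

```text
clock: 11.65
tcp_pos: [0.4071, -0.1762, 0.0354]
orientation: [-0.012, 0.907, 0.421, 0.002]
wrist_force: [0.7, 0.6, 0.5]
finger_gap: 0.059
```

```bash
python3 - <<'E'
from h import *
cam('top','t6.png');cam('side','s6.png')
a=cv2.imread('pics/t6.png');b=cv2.imread('pics/s6.png')
cv2.imwrite('pics/c11.png',cv2.resize(np.hstack([a[170:320,310:460],b[150:300,270:420]]),None,fx=2.6,fy=2.6,interpolation=cv2.INTER_CUBIC))
print(env.get_state()['tcp_pos'],env.get_state()['wrist_force'])
E
```

```text
[ 0.40743191 -0.17666855  0.03575455] [-0.10970478  0.1247169  -0.45438521]
```

View pics/c11.png

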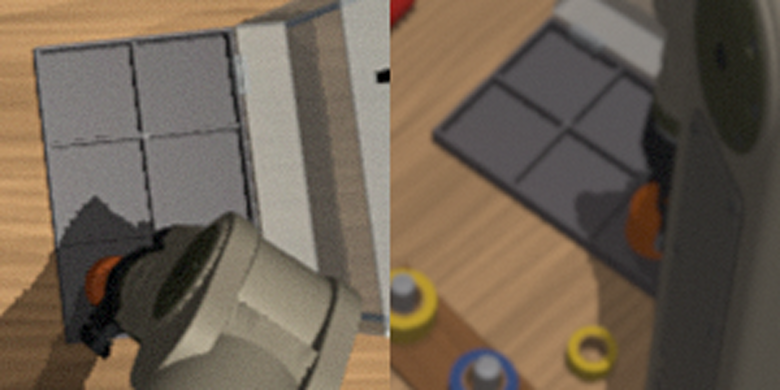

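Emit:
step_arm(series=[[[0, 0, -0.5], 0, 255], [[0, 0, -0.9], 0, 255], [[0, 0, -1.0], 0, 255], [[0, 0, -1.0], 0, 255]])

```text
clock: 12.25
tcp_pos: [0.4073, -0.1767, 0.0256]
orientation: [-0.012, 0.907, 0.421, 0.002]
wrist_force: [-0.2, 0.3, 0.2]
finger_gap: 0.0589
```

Emit:
step_arm(series=[[[0, 0, -0.2], 0, 255], [[0, 0, -0.2], 0, 255], [[0, 0, -0.2], 0, 60], [[0, 0, -0.2], 0, 40], [[0, 0, -0.2], 0, 40]])

```text
clock: 12.88
tcp_pos: [0.4072, -0.1766, 0.0234]
orientation: [-0.012, 0.907, 0.421, 0.002]
wrist_force: [-0.6, 0.1, 0.3]
finger_gap: 0.0718
```

Emit:
step_arm(series=[[[0, 0, 2], 0, 40], [[0, 0, 6], 0, 40], [[0, 0, 12], 0, 0], [[0, 0, 18], 0, 0], [[0, 2, 22], 0, 0]])

```text
clock: 13.5
tcp_pos: [0.408, -0.1576, 0.2461]
orientation: [-0.011, 0.908, 0.42, 0.003]
wrist_force: [0.1, 0.6, 0.7]
finger_gap: 0.0855
```

Emit:
step_arm(series=[[[3, 6, 2], 0, 0], [[6, 12, 3], 0, 0], [[9, 18, 3], 0, 0], [[12, 23, 3], 0, 0], [[14, 28, 3], 0, 0]])

```text
clock: 14.12
tcp_pos: [0.5472, 0.1202, 0.2757]
orientation: [-0.01, 0.908, 0.42, 0.003]
wrist_force: [0.9, -1.7, -0.2]
finger_gap: 0.0853
```

```bash
python3 - <<'E'
from h import *
cam('top','t7.png');cam('side','s7.png')
a=cv2.imread('pics/t7.png');b=cv2.imread('pics/s7.png')
cv2.imwrite('pics/c12.png',np.hstack([a[100:400,100:480],b[100:400,140:520]]))
E
```

```text
(no output)
```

View pics/c12.png

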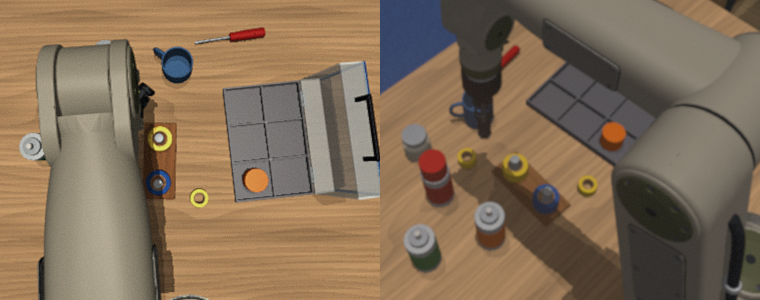

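Emit:
step_arm(series=[[[2.5, 6, -1], 0, 0], [[5.4, 11.7, -4], 0, 0], [[5.4, 11.7, -5.5], 0, 0], [[5.4, 11.7, -5.5], 0, 0], [[5.4, 11.7, -5.5], 0, 0]])

```text
clock: 14.85
tcp_pos: [0.6014, 0.2396, 0.2203]
orientation: [-0.011, 0.906, 0.422, 0.003]
wrist_force: [-0.3, -0.4, 0.2]
finger_gap: 0.0851
```

```bash
python3 - <<'E'
from h import *
cam('top','t8.png');cam('side','s8.png')
a=cv2.imread('pics/t8.png');b=cv2.imread('pics/s8.png')
cv2.imwrite('pics/c13.png',cv2.resize(np.hstack([a[130:280,110:260],b[180:330,120:270]]),None,fx=2.6,fy=2.6,interpolation=cv2.INTER_CUBIC))
print(env.get_state()['tcp_pos'])
E
```

```text
[0.60189855 0.23940578 0.22131239]
```

View pics/c13.png

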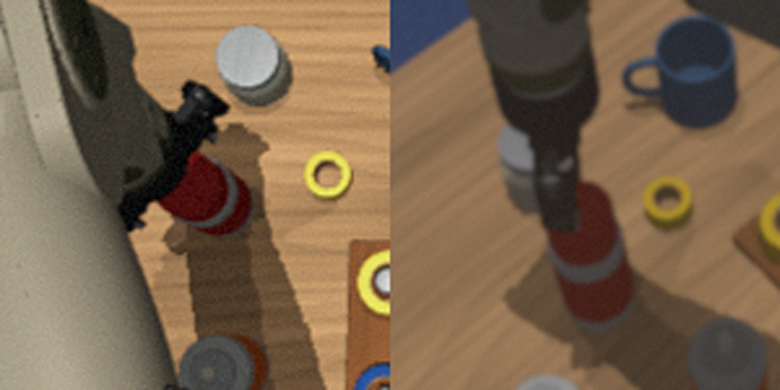

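Emit:
step_arm(series=[[[0, -0.2, -3], 0, 0], [[0, -0.2, -6], 0, 0], [[0, -0.2, -7.2], 0, 0], [[0, -0.2, -7.2], 0, 0]])

```text
clock: 15.45
tcp_pos: [0.6017, 0.2368, 0.1495]
orientation: [-0.011, 0.907, 0.422, 0.004]
wrist_force: [1.0, 1.1, 0.1]
finger_gap: 0.0853
```

Emit:
step_arm(series=[[[0, 0, 0], 0, 60], [[0, 0, 0], 0, 120], [[0, 0, 0], 0, 200], [[0, 0, 0], 0, 255], [[0, 0, 0], 0, 255]])

```text
clock: 16.08
tcp_pos: [0.603, 0.2371, 0.1517]
orientation: [-0.011, 0.907, 0.422, 0.006]
wrist_force: [0.2, -0.1, 6.3]
finger_gap: 0.0598
```

Emit:
step_arm(series=[[[0, 0, 1.5], 0, 255], [[0, 0, 4], 0, 255], [[0, 0, 8], 0, 255], [[0, 0, 12], 0, 255], [[0, 0, 12], 0, 255]])

```text
clock: 16.7
tcp_pos: [0.6047, 0.2376, 0.277]
orientation: [-0.01, 0.907, 0.422, 0.01]
wrist_force: [-0.4, -0.1, 0.2]
finger_gap: 0.0601
```

```bash
python3 - <<'E'
from h import *
cam('top','t9.png');cam('side','s9.png')
a=cv2.imread('pics/t9.png');b=cv2.imread('pics/s9.png')
cv2.imwrite('pics/c14.png',cv2.resize(np.hstack([a[130:330,110:310],b[130:330,120:320]]),None,fx=2,fy=2,interpolation=cv2.INTER_CUBIC))
print(env.get_state()['tcp_pos'])
E
```

```text
[0.60323819 0.23716231 0.27264204]
```

View pics/c14.png

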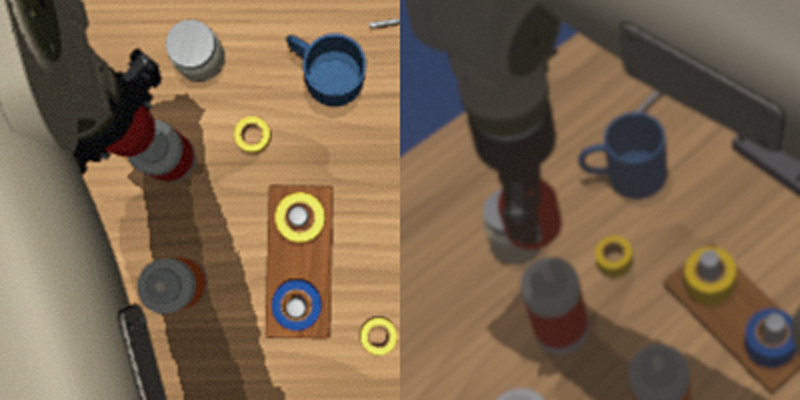

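Emit:
step_arm(series=[[[-0.2, -5, 0], 0, 255], [[-0.2, -11, 0], 0, 255], [[-0.2, -17, -1], 0, 255], [[-0.2, -23, -2], 0, 255], [[-0.2, -29, -4], 0, 255]])

```text
clock: 17.42
tcp_pos: [0.6007, -0.0539, 0.2319]
orientation: [-0.011, 0.907, 0.422, 0.006]
wrist_force: [0.3, 0.1, -0.8]
finger_gap: 0.0594
```

Emit:
step_arm(series=[[[0, -6, -4], 0, 255], [[0, -11.0, -8], 0, 255], [[0, -11.0, -10], 0, 255], [[0, -11.0, -11], 0, 255], [[0, -11.0, -11], 0, 255]])

```text
clock: 18.05
tcp_pos: [0.5998, -0.1628, 0.1209]
orientation: [-0.012, 0.906, 0.422, 0.005]
wrist_force: [-0.7, -0.2, -0.1]
finger_gap: 0.0599
```

Emit:
step_arm(series=[[[0.1, 0.2, -3], 0, 255], [[0.1, 0.2, -6], 0, 255], [[0.1, 0.2, -8.3], 0, 255], [[0.1, 0.2, -8.6], 0, 255], [[0.1, 0.2, -8.6], 0, 255]])

```text
clock: 18.68
tcp_pos: [0.6019, -0.1604, 0.0364]
orientation: [-0.011, 0.906, 0.423, 0.006]
wrist_force: [0.7, 0.5, 0.4]
finger_gap: 0.0601
```

```bash
python3 - <<'E'
from h import *
cam('top','t10.png');cam('side','s10.png')
a=cv2.imread('pics/t10.png');b=cv2.imread('pics/s10.png')
cv2.imwrite('pics/c15.png',cv2.resize(np.hstack([a[170:320,310:460],b[110:260,270:420]]),None,fx=2.6,fy=2.6,interpolation=cv2.INTER_CUBIC))
print(env.get_state()['tcp_pos'])
E
```

```text
[ 0.60215001 -0.16090215  0.03675588]
```

View pics/c15.png

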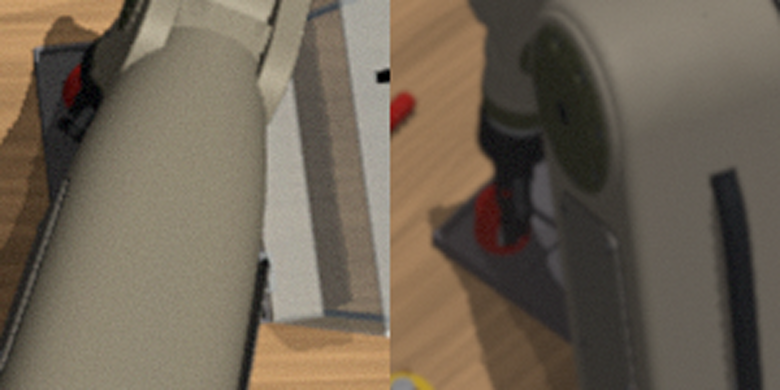

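Emit:
step_arm(series=[[[-0.1, 0, -0.5], 0, 255], [[-0.1, 0, -0.9], 0, 255], [[-0.1, 0, -1.1], 0, 255], [[-0.1, 0, -1.1], 0, 255]])

```text
clock: 19.27
tcp_pos: [0.6012, -0.1609, 0.0267]
orientation: [-0.011, 0.906, 0.422, 0.006]
wrist_force: [-1.4, 1.3, 6.2]
finger_gap: 0.0597
```

Emit:
step_arm(series=[[[0, 0, -0.1], 0, 255], [[0, 0, -0.1], 0, 60], [[0, 0, -0.1], 0, 40], [[0, 0, -0.1], 0, 40]])

```text
clock: 19.77
tcp_pos: [0.601, -0.1609, 0.0254]
orientation: [-0.011, 0.906, 0.422, 0.006]
wrist_force: [-0.9, 0.5, 0.1]
finger_gap: 0.0722
```

Emit:
step_arm(series=[[[0, 0, 2], 0, 40], [[0, 0, 6], 0, 40], [[0, 0, 12], 0, 0], [[-2, 3, 18], 0, 0], [[-6, 8, 22], 0, 0]])

```text
clock: 20.4
tcp_pos: [0.5522, -0.0942, 0.2368]
orientation: [-0.01, 0.907, 0.422, 0.008]
wrist_force: [0.4, 0.9, 0.2]
finger_gap: 0.0853
```

Emit:
step_arm(series=[[[-5, 15, 0], 0, 0], [[-8, 20, 0], 0, 0], [[-11, 26, 0], 0, 0], [[-11, 32, 0], 0, 0], [[-11, 36, 0], 0, 0]])

```text
clock: 21.02
tcp_pos: [0.453, 0.2036, 0.2369]
orientation: [-0.009, 0.907, 0.421, 0.008]
wrist_force: [1.7, -0.1, -0.4]
finger_gap: 0.0853
```

```bash
python3 - <<'E'
from m import *
d1=cam('top','t11.png');d2=cam('side','s11.png')
a=cv2.imread('pics/t11.png');b=cv2.imread('pics/s11.png')
cv2.imwrite('pics/c16.png',np.hstack([a[100:400,100:480],b[100:400,140:520]]))
print(blobs(d1,(24,110,110),(34,255,255)),blobs(d1,(105,150,70),(125,255,255)))
E
```

```text
[([235.5, 196.8], [227, 188, 18, 18, 159], [235.5, 196.7], [17.1, 17.8]), ([259.6, 238.3], [248, 226, 24, 25, 301], [259.5, 238.3], [24.3, 24.6]), ([298.7, 297.6], [290, 289, 18, 18, 166], [298.8, 297.7], [17.9, 18.2])] [([257.7, 281.9], [246, 270, 24, 25, 229], [257.8, 282.0], [23.6, 24.3])]
```

View pics/c16.png

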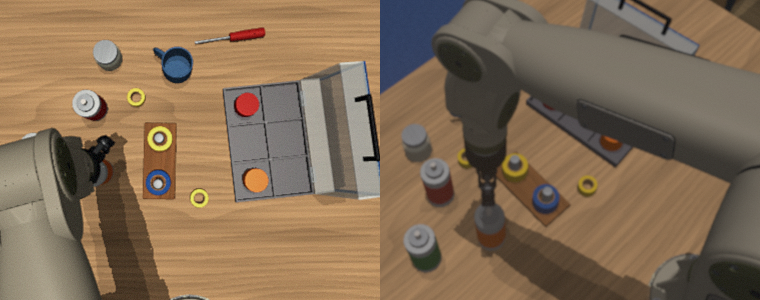

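```bash
python3 - <<'E'
from h import *
d1=cam('top')
print(onz(d1,259.5,238.3,.046),onz(d1,257.8,282,.046))
print(tri(d1,(259.5,238.3),d1,(259.5,238.3))[1])
E
```

```text
[0.51737268 0.06647644 0.046     ] [0.40658825 0.07249843 0.046     ]
0.0
```

Emit:
step_arm(series=[[[3, -6, 0], 0, 0], [[6.4, -13.2, -3], 0, 0], [[6.4, -13.7, -8], 0, 0], [[6.4, -13.7, -11], 0, 0], [[6.4, -13.7, -11], 0, 0]], newtons=30)

```text
clock: 21.8
tcp_pos: [0.5145, 0.0657, 0.124]
orientation: [-0.011, 0.906, 0.423, 0.005]
wrist_force: [0.3, -0.1, 0.0]
finger_gap: 0.085
```

```bash
python3 - <<'E'
from h import *
cam('top','t12.png');cam('side','s12.png')
a=cv2.imread('pics/t12.png');b=cv2.imread('pics/s12.png')
cv2.imwrite('pics/c17.png',cv2.resize(np.hstack([a[170:320,180:330],b[200:350,210:360]]),None,fx=2.6,fy=2.6,interpolation=cv2.INTER_CUBIC))
print(env.get_state()['tcp_pos'])
E
```

```text
[0.51714874 0.0667195  0.12735785]
```

View pics/c17.png

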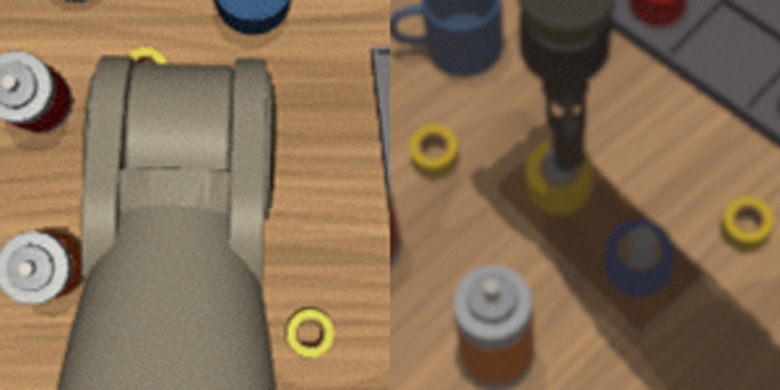

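Emit:
step_arm(series=[[[0, 0, -3], 0, 0], [[0, 0, -6], 0, 0], [[0, 0, -9], 0, 0], [[0, 0, -11], 0, 0], [[0, 0, -11], 0, 0]])

```text
clock: 22.52
tcp_pos: [0.5175, 0.0669, 0.018]
orientation: [-0.009, 0.905, 0.424, 0.008]
wrist_force: [0.3, 0.4, 0.1]
finger_gap: 0.0854
```

Emit:
step_arm(series=[[[0, 0, 0], 0, 60], [[0, 0, 0], 0, 120], [[0, 0, 0], 0, 200], [[0, 0, 0], 0, 255], [[0, 0, 0], 0, 255]])

```text
clock: 23.15
tcp_pos: [0.5192, 0.0671, 0.0204]
orientation: [-0.009, 0.905, 0.424, 0.01]
wrist_force: [-1.6, 0.9, 5.4]
finger_gap: 0.0638
```

Emit:
step_arm(series=[[[0, 0, 2], 0, 255], [[0, 0, 5], 0, 255], [[0, 0, 9], 0, 255], [[0, 0, 13], 0, 255], [[0, 0, 13], 0, 255]])

```text
clock: 23.78
tcp_pos: [0.5224, 0.067, 0.1554]
orientation: [-0.006, 0.905, 0.425, 0.014]
wrist_force: [0.2, 0.5, -1.9]
finger_gap: 0.0638
```

```bash
python3 - <<'E'
from h import *
cam('top','t13.png');cam('side','s13.png')
a=cv2.imread('pics/t13.png');b=cv2.imread('pics/s13.png')
cv2.imwrite('pics/c18.png',cv2.resize(np.hstack([a[170:320,180:330],b[180:330,210:360]]),None,fx=2.6,fy=2.6,interpolation=cv2.INTER_CUBIC))
print(env.get_state()['tcp_pos'])
E
```

```text
[0.51974891 0.06707341 0.15156156]
```

View pics/c18.png

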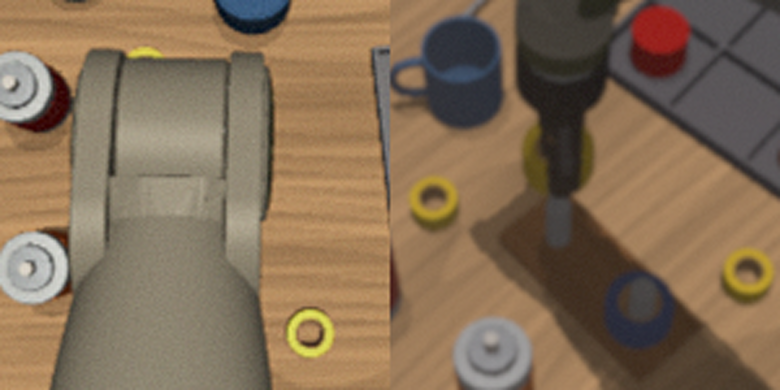

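```bash
python3 - <<'E'
import cv2,numpy as np
a=cv2.imread('pics/t10.png');b=cv2.imread('pics/s10.png')
cv2.imwrite('pics/c19.png',cv2.resize(np.hstack([a[140:420,200:480],b[0:280,200:480]]),None,fx=1.42,fy=1.42))
E
```

```text
(no output)
```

View pics/c19.png

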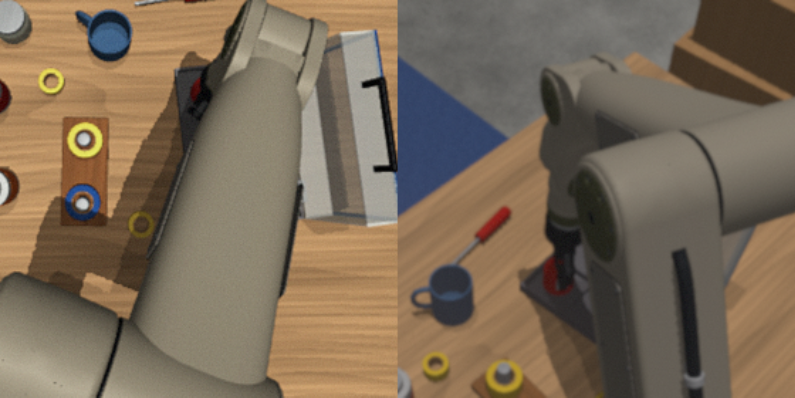

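```bash
python3 - <<'E'
from h import *
d1=cam('top');d2=cam('side')
T=lambda u,v:(u/1.42+200,v/1.42+140);S=lambda u,v:((u-397.6)/1.42+200,v/1.42)
print(tri(d1,T(237,40),d2,S(553,100)), tri(d1,T(318,50),d2,S(640,65)))
for z in (.3,.4,.45,.5): print(z,onz(d1,*T(327,50),z),onz(d1,*T(300,150),z))
E
```

```text
(array([ 0.61069222, -0.12537753,  0.48524507]), np.float64(0.005554691299468752)) (array([ 0.5722865 , -0.22201767,  0.51586077]), np.float64(0.04375058485722504))
0.3 [ 0.62773263 -0.2925557   0.3       ] [ 0.48588574 -0.24736173  0.3       ]
0.4 [ 0.61010367 -0.2583751   0.4       ] [ 0.48384683 -0.21814829  0.4       ]
0.45 [ 0.6012892  -0.24128479  0.45      ] [ 0.48282737 -0.20354156  0.45      ]
0.5 [ 0.59247472 -0.22419449  0.5       ] [ 0.48180792 -0.18893484  0.5       ]
```

Emit:
step_arm(series=[[[2, -5, 2], 0, 255], [[4, -11, 3], 0, 255], [[6, -17, 3], 0, 255], [[8, -23, 3], 0, 255], [[8.8, -28, 3], 0, 255]])

```text
clock: 24.6
tcp_pos: [0.6065, -0.2149, 0.1778]
orientation: [-0.01, 0.905, 0.424, 0.008]
wrist_force: [0.9, -0.2, -1.1]
finger_gap: 0.0638
```

Emit:
step_arm(series=[[[0.2, -3.2, -2], 0, 255], [[0.2, -3.4, -5], 0, 255], [[0.2, -3.4, -8], 0, 255], [[0.2, -3.4, -9], 0, 255], [[0.2, -3.4, -9], 0, 255]])

```text
clock: 25.22
tcp_pos: [0.6077, -0.2483, 0.0865]
orientation: [-0.011, 0.905, 0.424, 0.008]
wrist_force: [0.4, -0.2, -0.1]
finger_gap: 0.0641
```

Emit:
step_arm(series=[[[0, -0.6, -1.5], 0, 255], [[0, -0.6, -3.5], 0, 255], [[0, -0.6, -5.5], 0, 255], [[0, -0.6, -6], 0, 255], [[0, -0.6, -6], 0, 255]])

```text
clock: 25.85
tcp_pos: [0.6078, -0.2545, 0.0267]
orientation: [-0.011, 0.905, 0.424, 0.008]
wrist_force: [0.0, 0.1, -0.4]
finger_gap: 0.0637
```

```bash
python3 - <<'E'
from h import *
cam('top','t14.png');cam('side','s14.png')
a=cv2.imread('pics/t14.png');b=cv2.imread('pics/s14.png')
cv2.imwrite('pics/c20.png',cv2.resize(np.hstack([a[150:300,310:460],b[110:260,270:420]]),None,fx=2.6,fy=2.6,interpolation=cv2.INTER_CUBIC))
print(env.get_state()['tcp_pos'],env.get_state()['wrist_force'])
E
```

```text
[ 0.60838869 -0.25474158  0.02756159] [ 0.68639058 -0.28827352 -0.26445437]
```

View pics/c20.png

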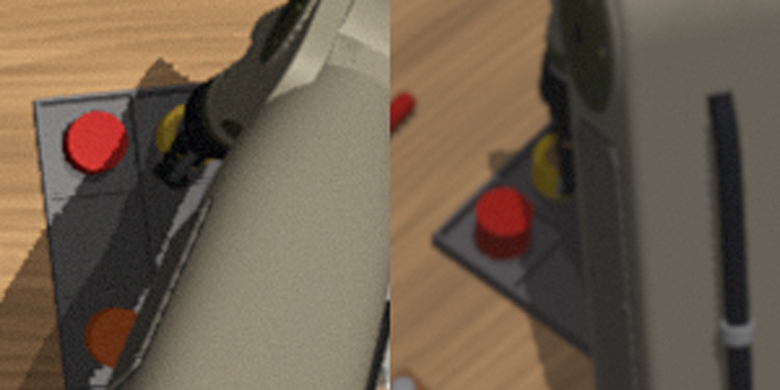

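Emit:
step_arm(series=[[[0, 0, -0.4], 0, 255], [[0, 0, -0.8], 0, 255], [[0, 0, -1.2], 0, 255], [[0, 0, -1.3], 0, 255], [[0, 0, -1.3], 0, 255]])

```text
clock: 26.58
tcp_pos: [0.6083, -0.2547, 0.0144]
orientation: [-0.01, 0.905, 0.424, 0.008]
wrist_force: [0.2, 0.1, -1.2]
finger_gap: 0.0638
```

Emit:
step_arm(series=[[[0, 0, -0.15], 0, 255], [[0, 0, -0.15], 0, 255], [[0, 0, -0.15], 0, 50], [[0, 0, -0.15], 0, 46], [[0, 0, -0.15], 0, 46]])

```text
clock: 27.2
tcp_pos: [0.6082, -0.2547, 0.0127]
orientation: [-0.01, 0.905, 0.424, 0.008]
wrist_force: [0.4, -0.2, -0.8]
finger_gap: 0.07
```

Emit:
step_arm(series=[[[0, 0, 1.5], 0, 46], [[0, 0, 3], 0, 46], [[0, 0, 6], 0, 46], [[-3, 3, 12], 0, 0], [[-6, 8, 18], 0, 0]])

```text
clock: 27.82
tcp_pos: [0.5598, -0.1934, 0.1722]
orientation: [-0.01, 0.906, 0.424, 0.009]
wrist_force: [0.9, 0.6, 0.4]
finger_gap: 0.0853
```

Emit:
step_arm(series=[[[-3, 6, 2], 0, 0], [[-6, 12, 2], 0, 0], [[-9, 18, 2], 0, 0], [[-12, 24, 2], 0, 0], [[-13, 29, 2], 0, 0]])

```text
clock: 28.45
tcp_pos: [0.4314, 0.0889, 0.1939]
orientation: [-0.009, 0.906, 0.423, 0.01]
wrist_force: [0.7, 0.7, 0.7]
finger_gap: 0.0855
```

```bash
python3 - <<'E'
from m import *
d1=cam('top','t15.png');d2=cam('side','s15.png')
a=cv2.imread('pics/t15.png');b=cv2.imread('pics/s15.png')
cv2.imwrite('pics/c21.png',np.hstack([a[100:400,100:480],b[100:400,140:520]]))
for o in blobs(d1,(24,110,110),(34,255,255))+blobs(d1,(105,150,50),(125,255,255)): print(o, onz(d1,*o[2],.045))
E
```

```text
([235.7, 196.7], [227, 188, 18, 18, 156], [235.5, 196.6], [17.4, 17.5]) [0.62632446 0.12685318 0.045     ]
([382.7, 201.7], [371, 190, 25, 24, 275], [382.8, 201.6], [23.8, 24.3]) [ 0.60602231 -0.25346164  0.045     ]
([298.7, 297.6], [289, 289, 19, 18, 166], [298.8, 297.7], [17.5, 18.7]) [ 0.36508022 -0.03068431  0.045     ]
```

View pics/c21.png

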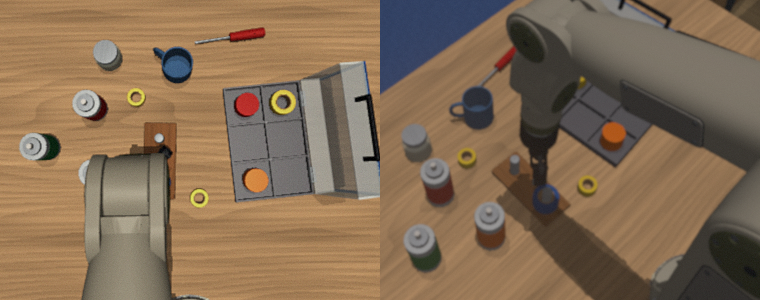

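Emit:
step_arm(series=[[[-2.5, -1.6, -2], 0, 0], [[-2.5, -1.6, -5], 0, 0], [[-2.5, -1.6, -7], 0, 0], [[-2.5, -1.6, -7], 0, 0]])

```text
clock: 29.05
tcp_pos: [0.4044, 0.0759, 0.1237]
orientation: [-0.01, 0.904, 0.427, 0.009]
wrist_force: [-0.1, -0.4, 0.2]
finger_gap: 0.0854
```

```bash
python3 - <<'E'
from h import *
cam('top','t16.png');cam('side','s16.png')
a=cv2.imread('pics/t16.png');b=cv2.imread('pics/s16.png')
cv2.imwrite('pics/c22.png',cv2.resize(np.hstack([a[170:320,180:330],b[200:350,210:360]]),None,fx=2.6,fy=2.6,interpolation=cv2.INTER_CUBIC))
print(env.get_state()['tcp_pos'])
E
```

```text
[0.40581986 0.07598265 0.12502491]
```

View pics/c22.png

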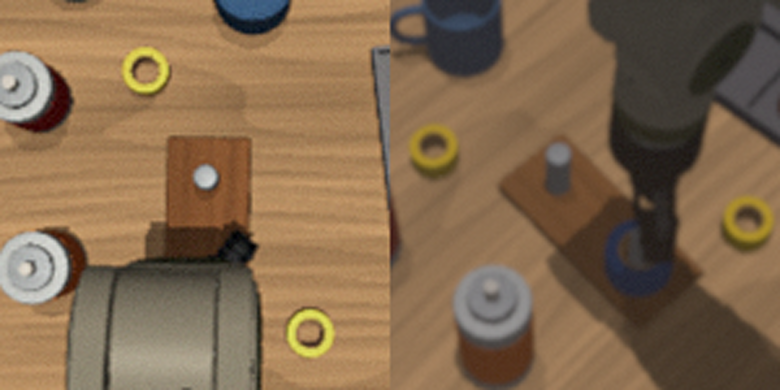

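Emit:
step_arm(series=[[[0.1, -0.3, -3], 0, 0], [[0.1, -0.3, -6], 0, 0], [[0.1, -0.3, -9], 0, 0], [[0.1, -0.3, -10.7], 0, 0], [[0.1, -0.3, -10.7], 0, 0]])

```text
clock: 29.78
tcp_pos: [0.407, 0.0728, 0.0181]
orientation: [-0.01, 0.904, 0.427, 0.01]
wrist_force: [0.1, -0.3, 0.4]
finger_gap: 0.0858
```

Emit:
step_arm(series=[[[0, 0, 0], 0, 60], [[0, 0, 0], 0, 120], [[0, 0, 0], 0, 200], [[0, 0, 0], 0, 255], [[0, 0, 0], 0, 255]])

```text
clock: 30.4
tcp_pos: [0.4084, 0.0727, 0.0199]
orientation: [-0.009, 0.904, 0.427, 0.011]
wrist_force: [-1.7, -0.1, 6.1]
finger_gap: 0.0637
```

Emit:
step_arm(series=[[[0, 0, 2], 0, 255], [[0, 0, 5], 0, 255], [[0, 0, 9], 0, 255], [[0, 0, 13], 0, 255], [[0, 0, 13], 0, 255]])

```text
clock: 31.02
tcp_pos: [0.4114, 0.0726, 0.154]
orientation: [-0.007, 0.904, 0.427, 0.015]
wrist_force: [-0.1, 0.6, -0.7]
finger_gap: 0.0639
```

```bash
python3 - <<'E'
from h import *
cam('top','t17.png');cam('side','s17.png')
a=cv2.imread('pics/t17.png');b=cv2.imread('pics/s17.png')
cv2.imwrite('pics/c23.png',cv2.resize(np.hstack([a[170:320,180:330],b[200:350,210:360]]),None,fx=2.6,fy=2.6,interpolation=cv2.INTER_CUBIC))
print(env.get_state()['tcp_pos'])
E
```

```text
[0.40892497 0.07270208 0.15073543]
```

View pics/c23.png

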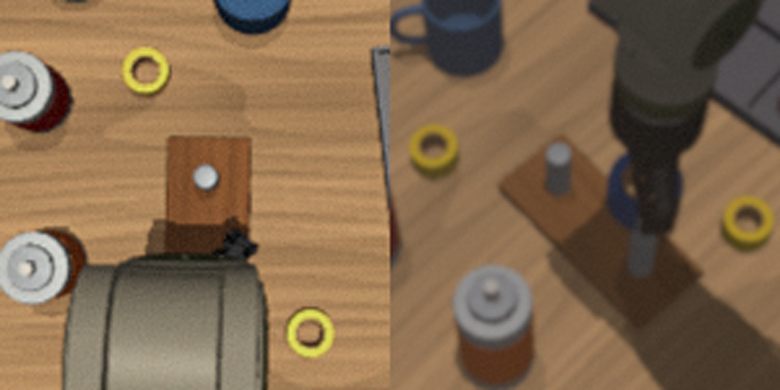

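Emit:
step_arm(series=[[[0, -5, 2], 0, 255], [[0, -11, 3], 0, 255], [[0, -17, 3], 0, 255], [[0.3, -23, 3], 0, 255], [[0.6, -29, 3], 0, 255]])

```text
clock: 31.75
tcp_pos: [0.414, -0.2188, 0.1795]
orientation: [-0.009, 0.904, 0.427, 0.012]
wrist_force: [1.4, 1.3, 0.2]
finger_gap: 0.0641
```

Emit:
step_arm(series=[[[0.2, -4.0, -1], 0, 255], [[0.2, -4.8, -4], 0, 255], [[0.2, -4.8, -8], 0, 255], [[0.2, -4.8, -9.5], 0, 255], [[0.2, -4.8, -9.5], 0, 255]])

```text
clock: 32.38
tcp_pos: [0.4149, -0.2657, 0.0832]
orientation: [-0.011, 0.904, 0.427, 0.011]
wrist_force: [-0.8, -0.4, -0.2]
finger_gap: 0.0638
```

Emit:
step_arm(series=[[[0, -0.5, -1.5], 0, 255], [[0, -0.5, -3.5], 0, 255], [[0, -0.5, -5.5], 0, 255], [[0, -0.5, -5.8], 0, 255], [[0, -0.5, -5.8], 0, 255]])

```text
clock: 33.0
tcp_pos: [0.4154, -0.271, 0.0257]
orientation: [-0.011, 0.904, 0.427, 0.011]
wrist_force: [-0.5, -0.4, -0.8]
finger_gap: 0.0637
```

```bash
python3 - <<'E'
from h import *
cam('top','t18.png');cam('side','s18.png')
a=cv2.imread('pics/t18.png');b=cv2.imread('pics/s18.png')
cv2.imwrite('pics/c24.png',cv2.resize(np.hstack([a[180:330,310:460],b[130:280,290:440]]),None,fx=2.6,fy=2.6,interpolation=cv2.INTER_CUBIC))
print(env.get_state()['tcp_pos'],env.get_state()['wrist_force'])
E
```

```text
[ 0.41566695 -0.27129515  0.02618173] [-1.01023627  0.20655228 -0.0462867 ]
```

View pics/c24.png

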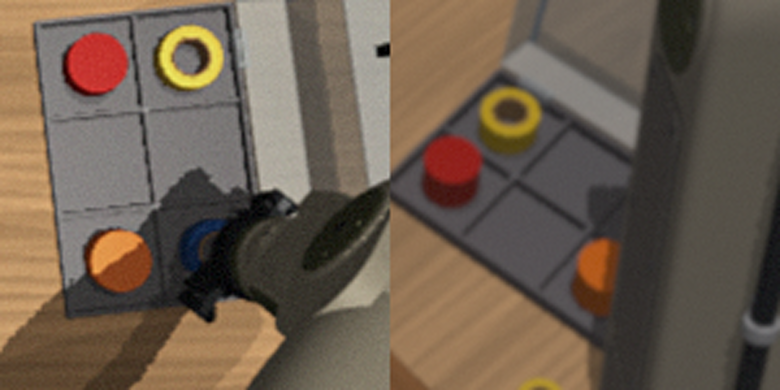

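Emit:
step_arm(series=[[[0, 0, -0.4], 0, 255], [[0, 0, -0.8], 0, 255], [[0, 0, -1.2], 0, 255], [[0, 0, -1.25], 0, 255], [[0, 0, -1.25], 0, 255]])

```text
clock: 33.72
tcp_pos: [0.4155, -0.2712, 0.0135]
orientation: [-0.01, 0.904, 0.427, 0.012]
wrist_force: [-0.9, 0.7, -1.1]
finger_gap: 0.0635
```

Emit:
step_arm(series=[[[0, 0, -0.1], 0, 255], [[0, 0, -0.1], 0, 255], [[0, 0, -0.1], 0, 50], [[0, 0, -0.1], 0, 46], [[0, 0, -0.1], 0, 46]])

```text
clock: 34.35
tcp_pos: [0.4156, -0.2712, 0.0125]
orientation: [-0.01, 0.904, 0.427, 0.012]
wrist_force: [0.4, 0.9, 0.0]
finger_gap: 0.0702
```

Emit:
step_arm(series=[[[0, 0, 1.5], 0, 46], [[0, 0, 3], 0, 46], [[0, 0, 6], 0, 46], [[0, 1, 12], 0, 60], [[1, 3, 18], 0, 140]])

```text
clock: 34.98
tcp_pos: [0.425, -0.2418, 0.194]
orientation: [-0.01, 0.905, 0.426, 0.012]
wrist_force: [1.2, -0.2, -0.7]
finger_gap: 0.0484
```

Emit:
step_arm(series=[[[0, 2, 5], -0.18, 140], [[0, 4, 10], -0.36, 140], [[0, 4, 14], -0.54, 140], [[3, 0, 15], -0.72, 140], [[6, -4, 15], -0.8, 140]])

```text
clock: 35.6
tcp_pos: [0.486, -0.2824, 0.348]
orientation: [-0.003, 0.999, 0.039, 0.017]
wrist_force: [-0.3, -0.6, 0.2]
finger_gap: 0.0384
```

```bash
python3 - <<'E'
from h import *
cam('top','t19.png');cam('side','s19.png')
a=cv2.imread('pics/t19.png');b=cv2.imread('pics/s19.png')
cv2.imwrite('pics/c25.png',cv2.resize(np.hstack([a[150:330,310:490],b[80:260,240:420]]),None,fx=2.2,fy=2.2,interpolation=cv2.INTER_CUBIC))
print(env.get_state()['tcp_pos'],env.get_state()['orientation'])
E
```

```text
[ 0.48693598 -0.28500928  0.34329491] [-0.00405676  0.99912912  0.03873572  0.01496956]
```

View pics/c25.png

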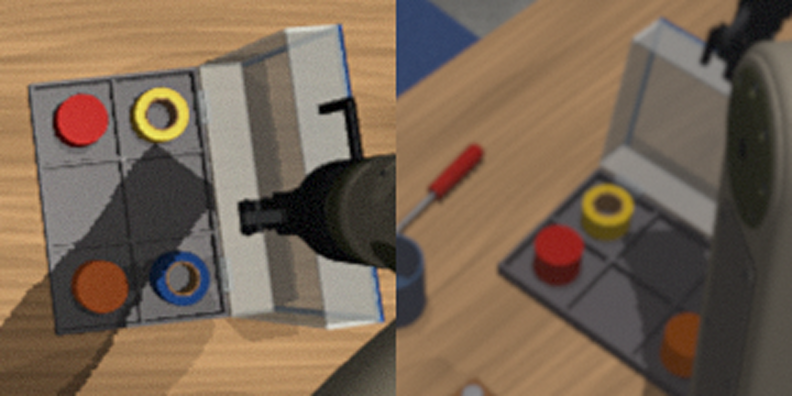

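Emit:
step_arm(series=[[[1.6, -5, 0], 0, 140], [[3.2, -10.4, 0], 0, 140], [[3.2, -10.4, 0], 0, 140], [[3.2, -10.4, -2], 0, 140], [[3.2, -10.4, -2], 0, 140]], newtons=40)

```text
clock: 36.33
tcp_pos: [0.5179, -0.3874, 0.323]
orientation: [-0.005, 0.999, 0.039, 0.014]
wrist_force: [-0.5, 0.9, 0.6]
finger_gap: 0.0388
```

```bash
python3 - <<'E'
from h import *
cam('top','t20.png');cam('side','s20.png')
a=cv2.imread('pics/t20.png');b=cv2.imread('pics/s20.png')
cv2.imwrite('pics/c26.png',cv2.resize(np.hstack([a[150:330,360:540],b[50:230,280:460]]),None,fx=2.2,fy=2.2,interpolation=cv2.INTER_CUBIC))
print(env.get_state()['tcp_pos'],env.get_state()['orientation'])
E
```

```text
[ 0.51853955 -0.38790655  0.32472865] [-0.00388175  0.99911166  0.03911657  0.01518909]
```

View pics/c26.png

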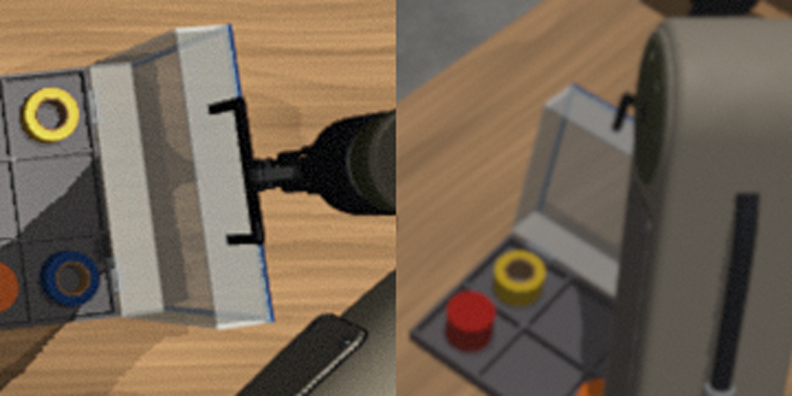

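Emit:
step_arm(series=[[[0, 0, -2], 0, 140], [[0, 0, -4], 0, 140], [[0, 0, -6], 0, 140], [[0, 0, -7.6], 0, 140], [[0, 0, -7.6], 0, 140]])

```text
clock: 37.05
tcp_pos: [0.5182, -0.387, 0.249]
orientation: [-0.004, 0.999, 0.039, 0.015]
wrist_force: [-0.1, -0.5, 0.2]
finger_gap: 0.0385
```

Emit:
step_arm(series=[[[0, 0, 0], 0, 180], [[0, 0, 0], 0, 255], [[0, 0, 0], 0, 255], [[0, 0, 0], 0, 255], [[0, 0, 0], 0, 255]])

```text
clock: 37.67
tcp_pos: [0.5186, -0.3876, 0.2507]
orientation: [-0.003, 0.999, 0.039, 0.016]
wrist_force: [-0.7, 0.1, 5.5]
finger_gap: 0.0106
```

Emit:
step_arm(series=[[[-0.2, 2.5, 0.6], 0, 255], [[-0.4, 5.4, 1.0], 0, 255], [[-0.7, 8.9, 1.0], 0, 255], [[-1.0, 12.4, 0.5], 0, 255], [[-1.2, 15.3, -0.3], 0, 255]])

```text
clock: 38.3
tcp_pos: [0.5057, -0.2342, 0.2488]
orientation: [-0.002, 0.999, 0.039, 0.016]
wrist_force: [-2.7, -4.1, -3.3]
finger_gap: 0.0105
```

Emit:
step_arm(series=[[[-0.2, 2.8, -1.1], 0, 255], [[-0.4, 5.4, -2.6], 0, 255], [[-0.6, 7.8, -4.4], 0, 255], [[-0.8, 10.0, -6.4], 0, 255], [[-0.9, 11.6, -8.3], 0, 255]])

```text
clock: 38.92
tcp_pos: [0.4958, -0.118, 0.1654]
orientation: [-0.0, 0.999, 0.039, 0.015]
wrist_force: [-1.4, -7.5, -2.4]
finger_gap: 0.0105
```

Emit:
step_arm(series=[[[-0.1, 1.3, -1.8], 0, 255], [[-0.2, 2.4, -3.8], 0, 255], [[-0.3, 3.2, -5.6], 0, 255], [[-0.3, 3.8, -7.2], 0, 255], [[-0.3, 4.2, -8.4], 0, 255]])

```text
clock: 39.55
tcp_pos: [0.4922, -0.0764, 0.0811]
orientation: [0.001, 0.999, 0.039, 0.014]
wrist_force: [-2.1, -6.6, 0.4]
finger_gap: 0.01
```

```bash
python3 - <<'E'
from h import *
cam('top','t21.png');cam('side','s21.png')
a=cv2.imread('pics/t21.png');b=cv2.imread('pics/s21.png')
cv2.imwrite('pics/c27.png',cv2.resize(np.hstack([a[150:330,300:480],b[100:280,260:440]]),None,fx=2.2,fy=2.2,interpolation=cv2.INTER_CUBIC))
print(env.get_state()['tcp_pos'],env.get_state()['wrist_force'])
E
```

```text
[ 0.49218939 -0.07623829  0.08024298] [-0.51611214 -5.29605609 -3.0054136 ]
```

View pics/c27.png

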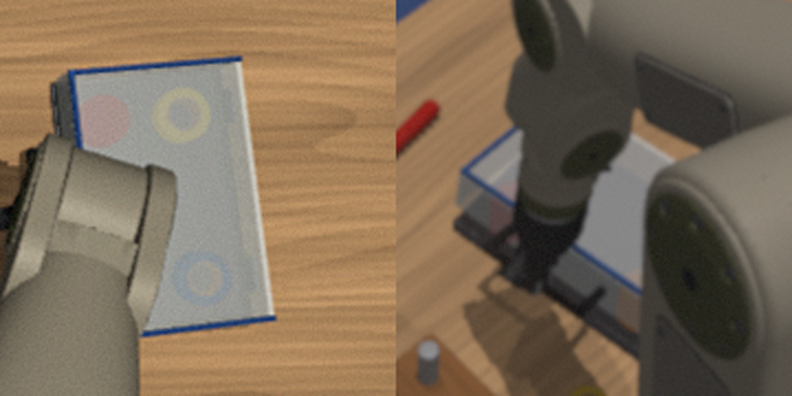

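Emit:
step_arm(series=[[[0, 0.2, -0.6], 0, 255], [[0, 0.3, -1.2], 0, 255], [[0, 0.4, -1.7], 0, 255], [[0, 0.5, -2.2], 0, 255], [[0, 0.6, -2.6], 0, 255]])

```text
clock: 40.28
tcp_pos: [0.4918, -0.0709, 0.0539]
orientation: [0.001, 0.999, 0.039, 0.014]
wrist_force: [-2.5, -6.3, 1.2]
finger_gap: 0.0106
```

Emit:
step_arm(series=[[[0, 0.1, -0.3], 0, 255], [[0, 0.1, -0.6], 0, 255], [[0, 0.1, -0.9], 0, 255], [[0, 0.2, -1.1], 0, 255], [[0, 0.2, -1.3], 0, 255]])

```text
clock: 40.9
tcp_pos: [0.4942, -0.0697, 0.0449]
orientation: [0.002, 0.999, 0.039, 0.017]
wrist_force: [-5.1, -5.3, 29.8]
finger_gap: 0.01
```

```bash
python3 - <<'E'
from h import *
cam('top','t22.png');cam('side','s22.png')
a=cv2.imread('pics/t22.png');b=cv2.imread('pics/s22.png')
cv2.imwrite('pics/c28.png',cv2.resize(np.hstack([a[160:320,310:470],b[120:280,260:420]]),None,fx=2.45,fy=2.45,interpolation=cv2.INTER_CUBIC))
print(env.get_state()['tcp_pos'],env.get_state()['wrist_force'])
E
```

```text
[ 0.49473473 -0.06960951  0.04462585] [-6.74992442 -3.15693091 27.13014104]
```

View pics/c28.png

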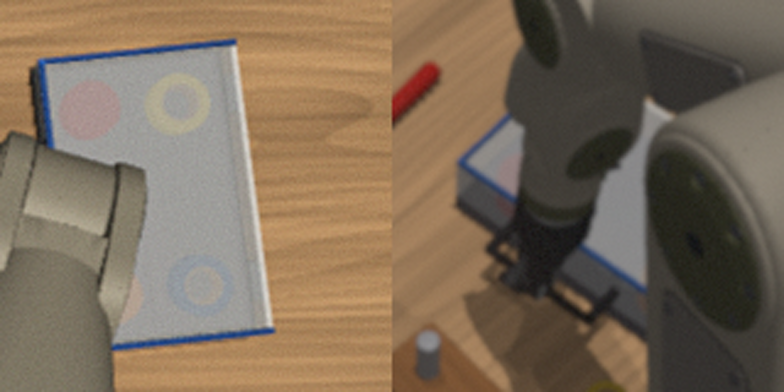

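Emit:
step_arm(series=[[[0, 0, 0], 0, 255], [[0, 0, 0], 0, 200], [[0, 0, 0], 0, 150], [[0, 0, 0], 0, 140], [[0, 0, 0], 0, 140]])

```text
clock: 41.62
tcp_pos: [0.4948, -0.0693, 0.0444]
orientation: [0.002, 0.999, 0.039, 0.017]
wrist_force: [0.0, 0.3, -0.1]
finger_gap: 0.0385
```

Emit:
step_arm(series=[[[0, 0, 2], 0, 140], [[0, 0, 5], 0, 140], [[0, 0, 10], 0, 140], [[0, 2, 16], 0, 140], [[0, 6, 22], 0, 140]])

```text
clock: 42.25
tcp_pos: [0.495, -0.0151, 0.2579]
orientation: [0.002, 0.999, 0.038, 0.018]
wrist_force: [1.1, 0.7, -0.2]
finger_gap: 0.0384
```

Emit:
step_arm(series=[[[-1, 6, 3], 0, 140], [[-3, 12, 3], 0, 140], [[-5, 18, 3], 0, 140], [[-6, 24, 3], 0, 140], [[-6, 24, 3], 0, 140]])

```text
clock: 42.88
tcp_pos: [0.445, 0.1575, 0.2878]
orientation: [-0.019, 0.997, 0.074, 0.016]
wrist_force: [0.4, 0.6, -0.7]
finger_gap: 0.0383
```

```bash
python3 - <<'E'
from h import *
cam('top','t23.png');cam('side','s23.png')
a=cv2.imread('pics/t23.png');b=cv2.imread('pics/s23.png')
cv2.imwrite('pics/c29.png',np.hstack([a[100:400,100:480],b[100:400,140:520]]))
cv2.imwrite('pics/c30.png',cv2.resize(np.hstack([a[160:320,310:450],b[120:280,280:440]]),None,fx=2.6,fy=2.6,interpolation=cv2.INTER_CUBIC))
E
```

```text
(no output)
```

View pics/c29.png

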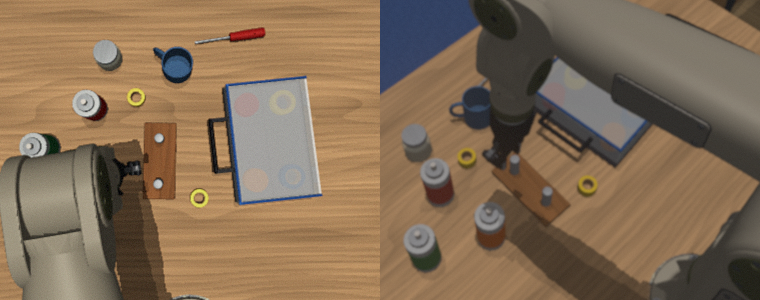

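View pics/c30.png

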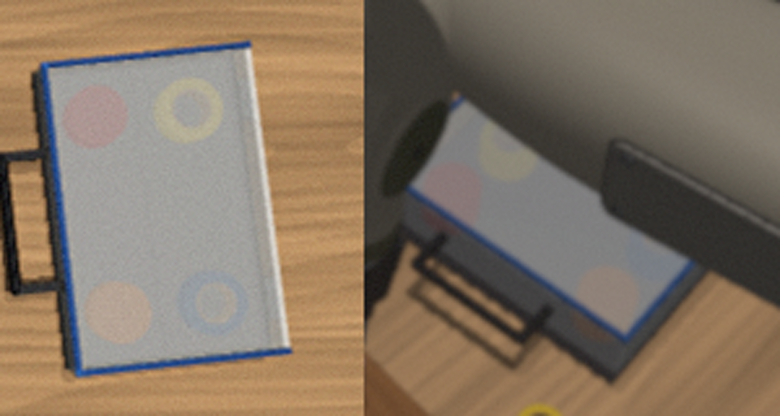

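```bash
python3 - <<'E'
from h import *
d1=cam('top','t24.png');d2=cam('side')
a=cv2.imread('pics/t24.png')
cv2.imwrite('pics/c31.png',cv2.resize(a[200:290,295:345],None,fx=6,fy=6,interpolation=cv2.INTER_CUBIC))
T=lambda u,v:(u/2.6+310-.3,v/2.6+160-.3);S=lambda u,v:((u-364)/2.6+280-.3,v/2.6+120-.3)
for n,p,q in [('bar+',(7,157),(418,262)),('bar-',(17,290),(523,337)),('cF-',(80,374),(628,338)),('cF+',(43,65),(410,189))]:
    print(n,tri(d1,T(*p),d2,S(*q)))
h=np.array([.5161,-.3185]);ly=np.array([np.cos(.0784),np.sin(.0784)]);lx=np.array([ly[1],-ly[0]])
for th in(0,.03,.06,.1):
    # predicted cover top front corners & bar mid
    r=[]
    for X,Z,Y in((-.249,.028,0),(-.249,.028,.065),(-.249,.028,-.065),(-.204,.058,-.15),(-.204,.058,.15)):
        x=X*np.cos(th)+Z*np.sin(th);z=-X*np.sin(th)+Z*np.cos(th)
        P=[*(h+x*lx+Y*ly),.024+z]; r.append([*np.round(proj(d1,P),1),*np.round(proj(d2,P),1)])
    print(th,r)
print([np.round([*T(*p),*S(*q)],1) for p,q in [((7,157),(418,262)),((17,290),(523,337)),((80,374),(628,338)),((43,65),(410,189))]])
E
```

```text
bar+ (array([ 0.56098017, -0.06995215,  0.05085103]), np.float64(0.0004357702133918393))
bar- (array([ 0.42992532, -0.07661311,  0.05795525]), np.float64(0.003200854676933783))
cF- (array([ 0.35163169, -0.1310638 ,  0.08780453]), np.float64(0.0028655161111235863))
cF+ (array([ 0.63874434, -0.11631923,  0.05619896]), np.float64(0.030562099689591487))
0 [[np.float64(313.3), np.float64(245.3), np.float64(318.7), np.float64(235.5)], [np.float64(310.6), np.float64(220.0), np.float64(299.0), np.float64(221.2)], [np.float64(315.9), np.float64(270.9), np.float64(339.1), np.float64(250.3)], [np.float64(338.8), np.float64(304.2), np.float64(379.5), np.float64(252.2)], [np.float64(325.8), np.float64(183.7), np.float64(285.5), np.float64(186.0)]]
0.03 [[np.float64(313.9), np.float64(245.2), np.float64(319.1), np.float64(233.7)], [np.float64(311.2), np.float64(219.7), np.float64(299.3), np.float64(219.4)], [np.float64(316.6), np.float64(271.0), np.float64(339.6), np.float64(248.6)], [np.float64(339.9), np.float64(304.4), np.float64(380.3), np.float64(250.5)], [np.float64(326.7), np.float64(183.2)
[... 280 characters left out ...]
 [np.float64(341.1), np.float64(304.6), np.float64(381.2), np.float64(248.7)], [np.float64(327.8), np.float64(182.7), np.float64(286.6), np.float64(182.4)]]
0.1 [[np.float64(315.6), np.float64(244.9), np.float64(320.4), np.float64(229.4)], [np.float64(312.9), np.float64(219.0), np.float64(300.4), np.float64(215.0)], [np.float64(318.4), np.float64(271.0), np.float64(341.1), np.float64(244.2)], [np.float64(342.8), np.float64(304.8), np.float64(382.5), np.float64(246.2)], [np.float64(329.3), np.float64(182.1), np.float64(287.4), np.float64(179.8)]]
[array([312.4, 220.1, 300.5, 220.5]), array([316.2, 271.2, 340.9, 249.3]), array([340.5, 303.5, 381.2, 249.7]), array([326.2, 184.7, 297.4, 192.4])]
```

View pics/c31.png

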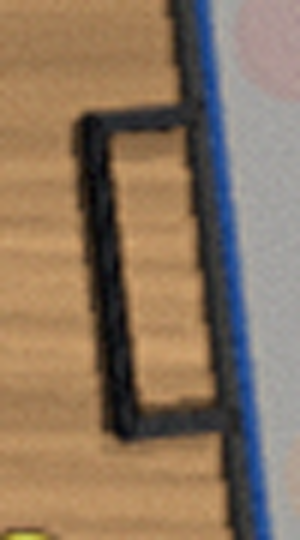

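Emit:
step_arm(series=[[[2, -8, 0], 0, 255], [[4, -16, -3], 0, 255], [[5.1, -22.8, -8], 0, 255], [[5.1, -22.8, -12], 0, 255], [[5.1, -22.8, -14], 0, 255]])

```text
clock: 43.7
tcp_pos: [0.4967, -0.0753, 0.146]
orientation: [-0.019, 0.997, 0.07, 0.016]
wrist_force: [0.7, -0.7, 0.5]
finger_gap: -0.0001
```

Emit:
step_arm(series=[[[0, 0, -2], 0, 255], [[0, 0, -4], 0, 255], [[0, 0, -5.5], 0, 255], [[0, 0, -5.8], 0, 255]])

```text
clock: 44.2
tcp_pos: [0.496, -0.0756, 0.087]
orientation: [-0.019, 0.997, 0.07, 0.015]
wrist_force: [0.3, 0.6, -0.6]
finger_gap: -0.0001
```

Emit:
step_arm(series=[[[0, 0.5, -0.6], 0, 255], [[0, 0.5, -1.2], 0, 255], [[0, 0.5, -1.8], 0, 255], [[0, 0.5, -2.1], 0, 255], [[0, 0.5, -2.1], 0, 255]])

```text
clock: 44.82
tcp_pos: [0.4959, -0.0705, 0.0658]
orientation: [-0.019, 0.997, 0.07, 0.015]
wrist_force: [0.4, 0.4, 0.3]
finger_gap: -0.0
```

Emit:
step_arm(series=[[[0, 0, -0.2], 0, 255], [[0, 0, -0.4], 0, 255], [[0, 0, -0.6], 0, 255], [[0, 0, -0.8], 0, 255]])

```text
clock: 45.32
tcp_pos: [0.496, -0.0705, 0.0578]
orientation: [-0.019, 0.997, 0.07, 0.015]
wrist_force: [-2.7, 1.4, 9.0]
finger_gap: -0.0003
```

Emit:
step_arm(series=[[[0, 0, 2], 0, 255], [[0, 0, 6], 0, 255], [[0, 0, 12], 0, 255], [[0, 3, 18], 0, 200], [[0, 8, 22], 0, 200]])

```text
clock: 45.95
tcp_pos: [0.4968, 0.0048, 0.2768]
orientation: [-0.019, 0.997, 0.068, 0.016]
wrist_force: [1.9, 0.2, -0.8]
finger_gap: 0.0183
```

Emit:
step_arm(series=[[[-1, 4, 2], 0, 200], [[-1, 4, 2], 0, 200], [[-1, 4, 2], 0, 200]])

```text
clock: 46.32
tcp_pos: [0.4867, 0.0447, 0.2963]
orientation: [-0.019, 0.997, 0.068, 0.016]
wrist_force: [0.2, 0.4, -0.2]
finger_gap: 0.0181
```

```bash
python3 - <<'E'
from h import *
cam('top','t25.png');cam('side','s25.png')
a=cv2.imread('pics/t25.png');b=cv2.imread('pics/s25.png')
cv2.imwrite('pics/c32.png',np.hstack([a[100:400,100:480],b[100:400,140:520]]))
E
```

```text
(no output)
```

View pics/c32.png

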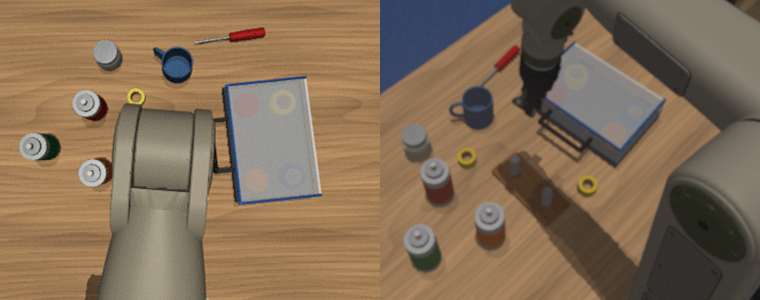

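Everything is in place: the cover is closed over both caps and both rolls, the cans are standing, and the mug, jar and screwdriver have not moved. The robot is touching nothing.

```bash
python3 -c "
from workcell import env
print(env.hand_in())"
```

```text
the job is handed in; nothing more can be done
None
```

The job is done and handed in at about 46 s on the robot's clock:
- **Cover up:** I lifted it to its stop. The cameras gave about 1.77 rad, against the stated 1.75.
- **Caps:** The red and orange caps are open side down in the two outer front compartments. The green can had no cap at the start.
- **Tape rolls:** The yellow roll (the largest of the yellow look-alikes) and the blue roll lie flat in the two outer back compartments.
- **Cover down:** I lowered it slowly by the bar. The wrist force read about 30 N as it met the stop.

**Last checks**
- **Cover closed:** The two-view estimate left 0 to 0.03 rad open. Touching the bar lightly (9 N) with shut fingers put its top at 58 mm, exactly the closed height.
- **Contents and bench:** Through the clear cover, all four items were in their own compartments. The three cans stood upright, and the mug, jar and screwdriver were where they started. I saw no movement of the tape stand.
- **Disagreements:** The front cover corner by the red cap did not triangulate well (30 mm between the two rays), so I left it out. While the bar was held, its height in the grip was 5–7 mm lower than the nominal grasp point.

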